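# Fetch the sticky notes from behind the things in the desk organiser

### The job

The small block of sticky notes lies at the back of the wooden desk organiser, behind the glue stick, the correction bottle and the rubber stamp. Stand those three aside on the black side tray, leaving the notes where they are until all three are there; then lay the notes square and centred on top of the larger sticky pad, and only then put the three back upright in the organiser, each on the very spot where it stood, the stamp's block lined up with the organiser as before. Keep the three upright throughout, and do not shift the pad or the stapler.

Things in the scene. Friction and masses are not known exactly. Their poses are not given: they have to be found in the camera images.
- organiser: Fixed wooden desk organiser with cork lining, an open shallow tray 130 x 250 mm (x, y), floor top 5 mm above its origin, rim 12 mm high and 6 mm thick. Origin: centre of its underside, on the desk. Its x axis points from the front row (local x about -30 mm) to the back (the notes lie at local x about +18 mm); the three standing things are in a row along its y, about 70 mm apart, in any order.
- side_tray: Fixed empty black tray with grey fabric lining, 240 x 130 mm (long along its x), floor top 5 mm above its origin, rim 10 mm high and 6 mm thick. Origin: centre of its underside, on the desk. It is to the left or to the right of the organiser.
- glue_stick_mid (a point): Yellow cylindrical glue stick, 26 mm in diameter, 93 mm high, 30 g. Loose, stands upright. The point is its centre, half-way up; z is its long axis, up. 
- correction_bottle_mid (a point): White and green correction fluid bottle: round body 30 mm in diameter up to 46 mm, above it a neck and cap 18 mm in diameter up to 74 mm height; 35 g; the cap is fixed, firm and may be gripped. Loose, stands upright. The point is its centre, half-way up; z is its long axis, up. 
- rubber_stamp_mid (a point): Rubber stamp: wooden block 30 x 52 x 17 mm (x, y, z) with a turned round handle, 27 mm in diameter, from 29 mm to 68 mm height over its axis; 60 g. Its long y side starts about parallel to the organiser's y. Loose, stands upright. The point is its centre, half-way up; z is its long axis, up. 
- notes_mid (a point): The small block of sticky notes, 51 x 52 x 14 mm (x, y, z), loose, 50 g, lying flat at the back of the organiser behind the standing things. The point is its centre, half-way up; x and y along its sides.
- pad_mid (a point): The larger pad of sticky notes, 67 x 67 x 20 mm, loose, 120 g, lying flat on the desk on the side opposite the side tray. The point is its centre, half-way up (10 mm); x and y along its sides.
- stapler: Bystander, stapler 36 x 141 x 47 mm, lying in front of the organiser, long side (its y) about left to right. Origin: centre of its underside.

How it is judged:
On the way, in this order (a step that is already met when the one before it is completed fails the run):
1. glue stick, bottle and stamp all stand upright and released on the side tray, the notes still lying where they were (x of glue_stick_mid in the frame of side_tray between -0.115 and 0.115 m and y of glue_stick_mid in the frame of side_tray between -0.06 and 0.06 m and z of glue_stick_mid in the frame of side_tray between 0.0455 and 0.0575 m and angle between each of glue_stick_mid, correction_bottle_mid, rubber_stamp_mid's own z axis and vertical below 0.12 rad and linear speed of each of glue_stick, correction_bottle, rubber_stamp below 0.03 m/s and contact force between the fingers and glue_stick below 0.1 N and x of correction_bottle_mid in the frame of side_tray between -0.115 and 0.115 m and y of correction_bottle_mid in the frame of side_tray between -0.06 and 0.06 m and z of correction_bottle_mid in the frame of side_tray between 0.036 and 0.048 m and contact force between the fingers and correction_bottle below 0.1 N and x of rubber_stamp_mid in the frame of side_tray between -0.115 and 0.115 m and y of rubber_stamp_mid in the frame of side_tray between -0.06 and 0.06 m and z of rubber_stamp_mid in the frame of side_tray between 0.033 and 0.045 m and contact force between the fingers and rubber_stamp below 0.1 N and distance of notes_mid from where it was at the start of the episode below 0.015 m), for 0.2 s.
2. the notes lie square and centred on the larger pad, released, while the three still stand on the side tray (horizontal distance between notes_mid and pad_mid below 0.012 m and z of notes_mid in the frame of pad_mid between 0.012 and 0.021 m and angle between notes_mid's own z axis and vertical below 0.1 rad and (angle between the x axis of notes_mid and the x axis of pad_mid, either way round below 0.2 rad or angle between the x axis of notes_mid and the y axis of pad_mid, either way round below 0.2 rad) and linear speed of each of notes, glue_stick, correction_bottle, rubber_stamp below 0.03 m/s and contact force between the fingers and notes below 0.1 N and x of glue_stick_mid in the frame of side_tray between -0.115 and 0.115 m and y of glue_stick_mid in the frame of side_tray between -0.06 and 0.06 m and z of glue_stick_mid in the frame of side_tray between 0.0455 and 0.0575 m and angle between each of glue_stick_mid, correction_bottle_mid, rubber_stamp_mid's own z axis and vertical below 0.12 rad and contact force between the fingers and glue_stick below 0.1 N and x of correction_bottle_mid in the frame of side_tray between -0.115 and 0.115 m and y of correction_bottle_mid in the frame of side_tray between -0.06 and 0.06 m and z of correction_bottle_mid in the frame of side_tray between 0.036 and 0.048 m and contact force between the fingers and correction_bottle below 0.1 N and x of rubber_stamp_mid in the frame of side_tray between -0.115 and 0.115 m and y of rubber_stamp_mid in the frame of side_tray between -0.06 and 0.06 m and z of rubber_stamp_mid in the frame of side_tray between 0.033 and 0.045 m and contact force between the fingers and rubber_stamp below 0.1 N), for 0.2 s.
At the end, for the whole second after the job is handed in: Glue stick, bottle and stamp stand upright (0.1 rad) within 15 mm of where each started, the stamp's long side within 0.3 rad of the organiser's y; the notes lie flat on the larger pad, centres within 12 mm, sides parallel within 0.2 rad; all released and at rest (distance of each of glue_stick_mid, correction_bottle_mid, rubber_stamp_mid from where it was at the start of the episode below 0.015 m and angle between each of glue_stick_mid, correction_bottle_mid, rubber_stamp_mid, notes_mid's own z axis and vertical below 0.1 rad and linear speed of each of glue_stick, correction_bottle, rubber_stamp, notes below 0.03 m/s and contact force between the fingers and glue_stick below 0.1 N and contact force between the fingers and correction_bottle below 0.1 N and contact force between the fingers and rubber_stamp below 0.1 N and angle between the y axis of rubber_stamp_mid and the y axis of organiser, either way round below 0.3 rad and horizontal distance between notes_mid and pad_mid below 0.012 m and z of notes_mid in the frame of pad_mid between 0.012 and 0.021 m and (angle between the x axis of notes_mid and the x axis of pad_mid, either way round below 0.2 rad or angle between the x axis of notes_mid and the y axis of pad_mid, either way round below 0.2 rad) and contact force between the fingers and notes below 0.1 N); the robot touches nothing.
It fails at once if the glue stick, the bottle or the stamp is tipped over (angle between any of glue_stick_mid, correction_bottle_mid, rubber_stamp_mid's own z axis and vertical above 0.6 rad).
It fails at once if the larger pad is shifted by more than 25 mm (distance of pad_mid from where it was at the start of the episode above 0.025 m).
It fails at once if the stapler is shifted by more than 20 mm (distance of stapler from where it was at the start of the episode above 0.02 m).
It also fails if it takes over 144 s, if anything falls off the work surface, if the arm or the gripper's body presses on something with over 40 N, if the wrist force passes 120 N, or if a joint passes its speed limit or range.

### The arm

A 6-joint arm with a two-finger parallel gripper is mounted at the origin on a cart in front of the work surface, level with it; the furniture and walls round the work are solid. World frame = base frame: x ahead of the robot, y to its left, z up, the work surface at z = 0. Lengths are in m, angles in rad, forces in N, time in s.
With the tool pointing down it reaches from about 0.375 to 0.9 m from the base axis. Payload 3.1 kg.
Tool frame: the origin (TCP) lies midway between the tips of the shut fingers; the grasp point (between the pads) lies 19 mm behind it; x points along the fingers, y is the direction in which the jaws open and shut, and the axes are right-handed (so a half turn about x gives the same grasp; the last joint's range is limited). The gripper opens to 85 mm and grips with 20 to 120 N. Pads are 22 mm wide; open, the fingers measure 114 mm over their backs; the gripper's body (76 mm by 85 mm) begins 54 mm behind the grasp point. The pads swing forward as they close: fully open they stand 13 mm farther back than shut.
Start: joints at [1.022, 0.527, 1.433, -0, 1.181, -0.178], TCP at [0.226, 0.583, 0.231] pointing down, gripper open.
Joint ranges: [-3.08, 3.08], [-0.75, 2.2], [0.22, 2.44], [-1.43, 4.57], [0, 2.65], [-2.85, 2.85]. Speed limits (rad/s): [2.79, 2.79, 3.14, 3.14, 3.14, 3.14].

### API

Orientations are given as a unit quaternion [x, y, z, w].
In Python, from station import manip gives the robot as it stands.
- The arm moves only by the tool carry_out, never from a script. Its argument "commands" is a list that holds one entry, the list of rows, each a list of 7 numbers: the shift along the tool's x, y, z in units of 25 mm (1.0 is 25 mm), then the turn, a rotation vector about the tool's x, y, z in units of 5 degrees (1.0 is 5 degrees), then the finger opening in mm, from 0 to 85.4. A call has exactly 5 rows; each row is the pose to reach, as a shift and turn from the pose commanded when the call began, along the tool's axes at that moment; what a row does not reach only later rows make up. A row lasts 1/10 s, in which the tool goes at most 50 mm and 8.59 degrees, less where a joint would pass 70% of its speed; a pose out of reach is approached as far as the arm can. A call with a gripper value outside its range is refused whole. The fingers move at their own pace and stop on an object; "force" is the grip in N (left out, the last holds). Time passes only in rows, so rows that repeat a pose let the fingers close, or fill a call up. It gives the time, the measured TCP pose, the force and the opening at its end, in the units of the state.
- manip.sense(): the state, without advancing time (a new reading comes with each control period).
- manip.snapshot(name): name is "scene" or "top" or "wrist"; returns a dict with "image" (480x640x3 uint8, red, green, blue), "fx", "fy", "cx", "cy" (pixels), "k1" (the pictures are not rectified: a ray, as slopes to the right and down, at radius r is drawn at 1 + k1 r^2 times it, then the intrinsics apply), "rvec" (rotation vector, rad) and "tvec" (3), from world to camera coordinates, as OpenCV has them. Camera axes: x right, y down, z forward; pixel columns grow to the right and rows downward; lengths in m; the calibration is good to about 2 mm. A picture is of the moment at which its call begins. There is no depth.
- manip.sign_off(): hands the job in, once; it reports no verdict.
The state is a dict: "t": time; "q": joint angles; "qd": joint speeds; "tau": joint torques, N m; "tcp_pos": TCP position; "tool_rot": TCP orientation; "force": force on the tool from outside, world axes, zero at the start; "ft_torque": the same for the moment, N m; "finger_gap": opening from 0.0 (shut) to 1.0 (fully open).
Only numpy, scipy, OpenCV 4.12 (cv2) and the standard library are available. Lean on these libraries where they do the work, as an engineer would, in place of code of your own. Each camera call takes 0.05 s, during which the arm holds its last target.

## Working session

There is one attempt and no reset: what is moved stays moved. The work goes in short steps, Python scripts to look and compute and a tool call to move; the robot and the scene stay as the last step left them, time stands still between calls to the robot, and variables do not carry over. Pictures are saved under pics/ and viewed, and the job is handed in when it is done.

Besides the shell and the picture viewer there is one more tool, called after "Call:" as name(argument=value, ...), one argument or row to a line, values as JSON. carry_out: Moves the arm, as the interface text tells. Its arguments: {"type":"object","properties":{"commands":{"type":"array"},"force":{"type":"number"}},"required":["commands"]}

```bash
ls; mkdir -p pics
python3 - <<'E'
from station import manip
import cv2
print(manip.sense())
for n in ["scene","top","wrist"]:
    s=manip.snapshot(n); cv2.imwrite(f"pics/{n}0.png",s["image"][:,:,::-1]); print(n,{k:v for k,v in s.items() if k!="image"})
E
```

```text
pics
{'t': 0.0, 'q': array([ 1.02249403e+00,  5.28459593e-01,  1.43391806e+00, -6.87411744e-05,
        1.18144768e+00, -1.78507072e-01]), 'qd': array([ 0.00095768,  0.00084033, -0.00041573, -0.0020234 , -0.00098093,
        0.00087555]), 'tau': array([ 8.06966227e-05, -4.42363966e+01, -1.78025293e+01, -1.61935968e-04,
        8.38882435e-03, -7.77911112e-06]), 'tcp_pos': array([0.22549199, 0.58210977, 0.23033268]), 'tool_rot': array([ 0.12924369,  0.69531505, -0.13073531,  0.69479589]), 'force': array([-0.60702747,  0.83072808, -0.21919828]), 'ft_torque': array([-0.01471877,  0.03223657, -0.01626512]), 'finger_gap': 0.996716744446586}
scene {'fx': 455.08800468454484, 'fy': 455.08800468454484, 'cx': 315.5802422040134, 'cy': 239.78490421890987, 'k1': -0.10183536606092121, 'rvec': array([ 2.30891886, -0.91261477,  0.34332346]), 'tvec': array([-0.37316461,  0.34042621,  0.66036999])}
top {'fx': 530.7476336439368, 'fy': 530.7476336439368, 'cx': 324.30987249058614, 'cy': 244.02298469327454, 'k1': -0.1429630879471532, 'rvec': array([ 2.11559282, -2.1436463 ,  0.17549623]), 'tvec': array([0.01355451, 0.53034029, 1.0291717 ])}
wrist {'fx': 419.4274283338821, 'fy': 419.4274283338821, 'cx': 310.2326978274704, 'cy': 236.7493535760297, 'k1': -0.08012213549283631, 'rvec': array([-2.40538316, -1.64842307, -0.2151649 ]), 'tvec': array([-0.62425165, -0.03384979,  0.37848726])}
```

View pics/scene0.png

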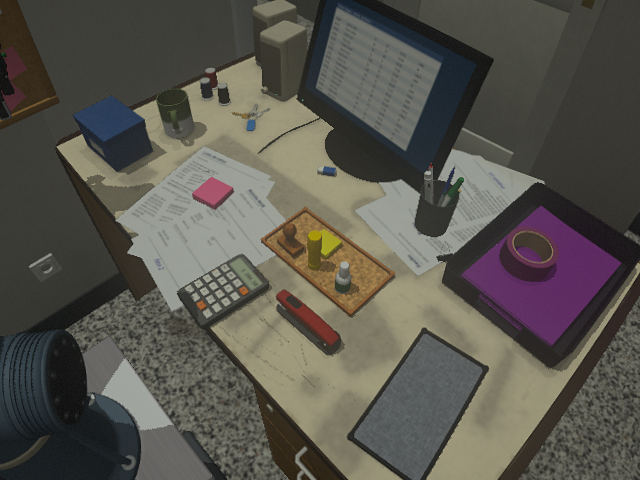

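View pics/top0.png

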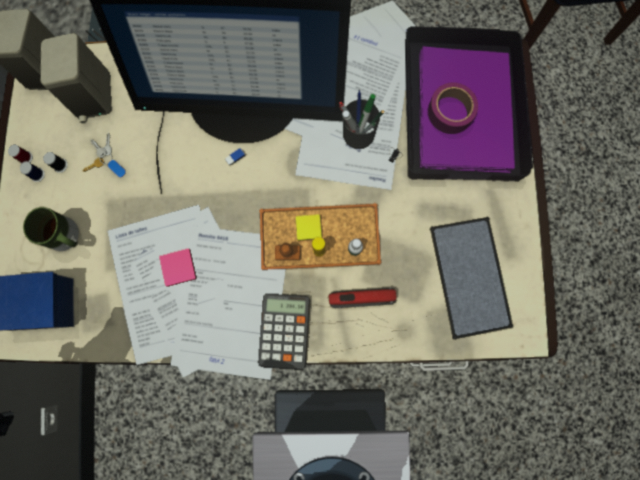

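View pics/wrist0.png

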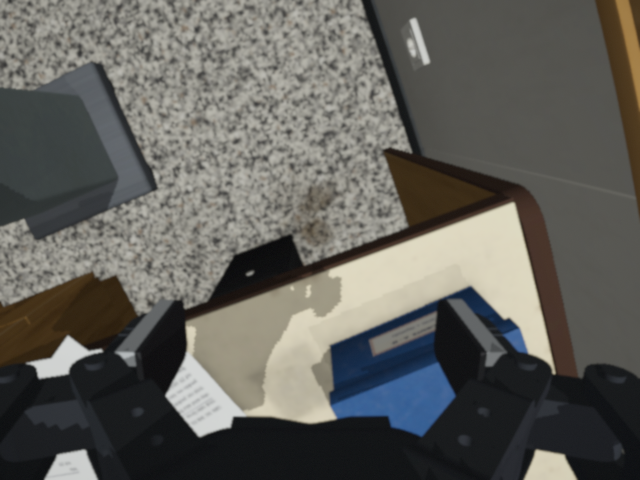

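The top view shows the organiser at about (320,237), with the stamp at (288,251), glue stick at (319,244) and bottle at (356,246), and the notes at (308,227). The side tray is at (472,278), the pink pad at (178,267) and the stapler at (363,297). I'll zoom in to measure.

```bash
cat > h.py <<'E'
import numpy as np, cv2
from station import manip
def cam(s):
    K=np.array([[s["fx"],0,s["cx"]],[0,s["fy"],s["cy"]],[0,0,1]]); D=np.array([s["k1"],0,0,0.])
    return K,D,np.array(s["rvec"]),np.array(s["tvec"])
def ray(s,uv,z):
    K,D,r,t=cam(s); p=cv2.undistortPoints(np.array(uv,float).reshape(-1,1,2),K,D).reshape(-1,2)
    R=cv2.Rodrigues(r)[0]; C=-R.T@t
    d=np.c_[p,np.ones(len(p))]@R
    return C+d*((z-C[2])/d[:,2])[:,None]
def proj(s,X):
    K,D,r,t=cam(s); return cv2.projectPoints(np.array(X,float).reshape(-1,1,3),r,t,K,D)[0].reshape(-1,2)
def crop(s,u0,v0,w,h,k,name):
    im=s["image"][v0:v0+h,u0:u0+w,::-1]; cv2.imwrite("pics/"+name,cv2.resize(im,None,fx=k,fy=k,interpolation=cv2.INTER_CUBIC))
E
python3 - <<'E'
from h import *
import pickle
T=manip.snapshot("top");S=manip.snapshot("scene")
pickle.dump((T,S),open("s0.pkl","wb"))
crop(T,250,195,140,100,5.5,"t_org.png")
crop(S,250,200,150,115,5,"s_org.png")
crop(T,140,200,390,150,2,"t_all.png")
E
```

```text
(no output)
```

View pics/t_org.png

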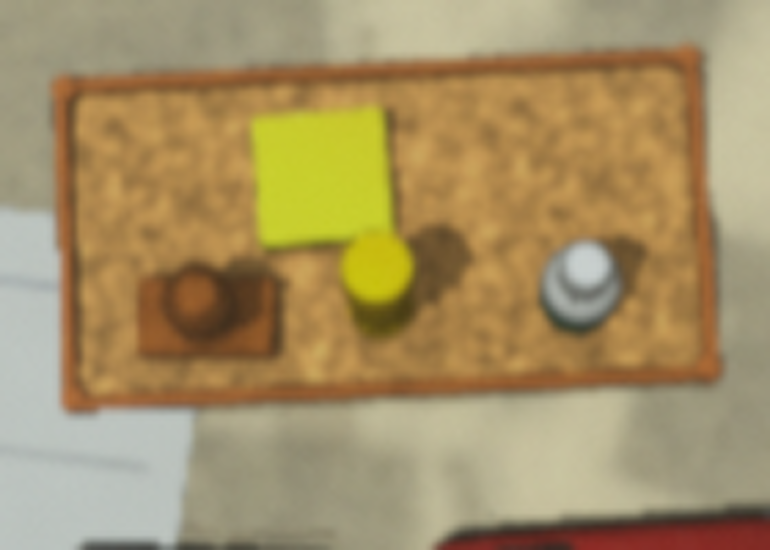

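View pics/s_org.png

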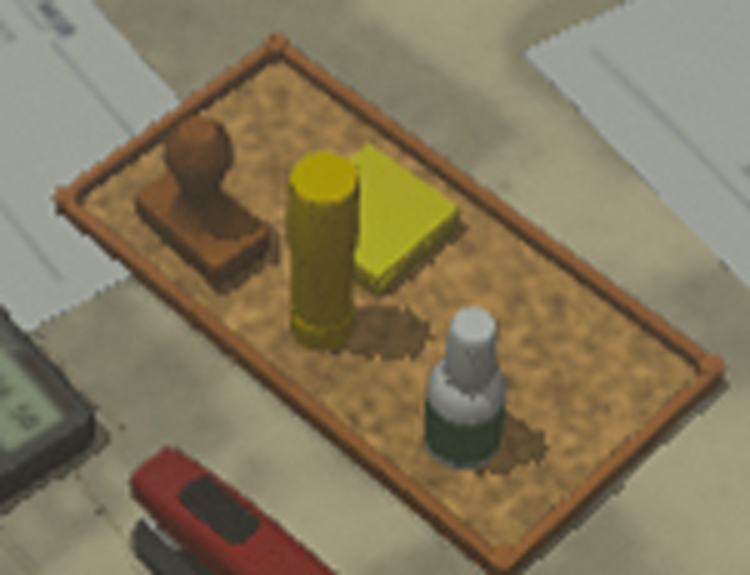

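View pics/t_all.png

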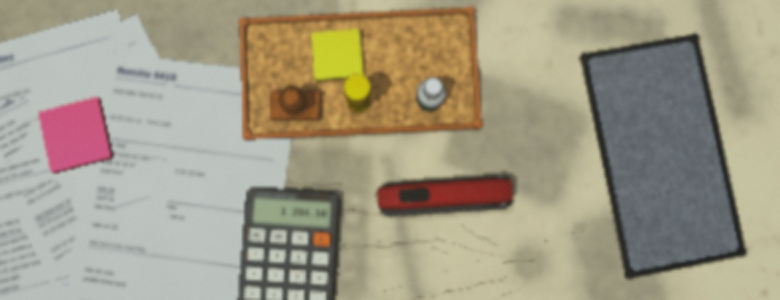

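Run:
```python
from h import *
import pickle
T,S=pickle.load(open("s0.pkl","rb"))
def c1(p): return (np.array(p,float)+.5)/5.5-.5+[250,195]
def c2(p): return (np.array(p,float)+.5)/2-.5+[140,200]
def c3(p): return (np.array(p,float)+.5)/5-.5+[250,200]
def show(n,X):
    X=X[:,:2]; r=cv2.minAreaRect(X.astype(np.float32)*1000)
    e=[np.linalg.norm(X[i]-X[i-1])*1000 for i in range(len(X))]
    d=X[1]-X[0]; d2=X[2]-X[3]
    print(n,X.mean(0).round(4),"edge",np.round(e,0),"ang01",np.arctan2(*d[::-1]).round(3),np.arctan2(*d2[::-1]).round(3))
show("org",ray(T,c1([(55,82),(700,48),(718,378),(66,408)]),.012))
show("orgS",ray(S,c3([(277,38),(722,365),(505,570),(58,198)]),.012))
show("tray",ray(T,c2([(583,55),(697,35),(746,252),(628,277)]),.010))
show("pad",ray(T,c2([(40,112),(100,98),(112,159),(54,173)]),.020))
show("stamp",ray(T,c1([(138,276),(278,275),(278,355),(138,355)]),.022))
show("notes",ray(T,c1([(250,118),(383,106),(394,236),(262,248)]),.019))
print("glue T",ray(T,c1((378,266)),.098), "S",ray(S,c3((323,177)),.098))
print("bot T",ray(T,c1((586,264)),.079), "S",ray(S,c3((474,325)),.079))
print("handle T",ray(T,c1((200,301)),.058))
print("st",ray(T,c2([(378,195),(513,187)]),.04))
```

```text
org [0.5536 0.0166] edge [127. 249. 128. 247.] ang01 -1.531 -1.538
orgS [0.557  0.0167] edge [127. 246. 128. 246.] ang01 -1.535 -1.538
tray [ 0.4636 -0.3008] edge [236. 126. 234. 128.] ang01 -1.409 -1.396
pad [0.4895 0.3125] edge [67. 66. 66. 63.] ang01 -1.355 -1.344
stamp [0.519  0.0832] edge [30. 53. 30. 53.] ang01 -1.577 -1.584
notes [0.5721 0.0399] edge [51. 51. 51. 50.] ang01 -1.493 -1.493
glue T [[0.52365355 0.01781284 0.098     ]] S [[0.52642571 0.01909535 0.098     ]]
bot T [[ 0.52666756 -0.05604928  0.079     ]] S [[ 0.52975014 -0.05602003  0.079     ]]
handle T [[0.51860836 0.08332388 0.058     ]]
st [[ 0.42309992 -0.00093953  0.04      ]
 [ 0.42908117 -0.13662846  0.04      ]]
```

```bash
cat >> h.py <<'E'
from scipy.spatial.transform import Rotation as Ro
def plan(pos,yaw=None):
    """yaw: desired world angle of tool y (mod pi). prints shift units, turn units, from measured pose"""
    s=manip.sense(); R=Ro.from_quat(s["tool_rot"]); M=R.as_matrix(); p=s["tcp_pos"]
    cur=np.arctan2(M[1,1],M[0,1])
    if yaw is None: yaw=cur
    d=(yaw-cur+np.pi/2)%np.pi-np.pi/2
    ty=cur+d; G=np.c_[[0,0,-1.],[np.cos(ty),np.sin(ty),0],[np.sin(ty)*1.0,-np.cos(ty),0]]
    G[:,2]=np.cross(G[:,0],G[:,1])
    rv=(R.inv()*Ro.from_matrix(G)).as_rotvec()
    sh=M.T@(np.array(pos)-p)
    print("t",round(s["t"],2),"tcp",p.round(4),"cur yaw",cur.round(3),"gap",round(s["finger_gap"]*85.4,1),"q",s["q"].round(2),"F",s["force"].round(1))
    print("shift",(sh/.025).round(2),"mm",round(np.linalg.norm(sh)*1000),"turn",np.round(np.degrees(rv)/5,2),"to yaw",round(ty,3))
E
python3 - <<'E'
from h import *
plan([.528,-.056,.18],0.04)
plan([.528,-.056,.18],0.04+np.pi/2)
E
```

```text
t 0.25 tcp [0.2257 0.5825 0.2308] cur yaw 1.201 gap 85.5 q [ 1.02  0.53  1.43  0.    1.18 -0.18] F [ 0.7 -0.4 -0.8]
shift [  2.05 -19.44  20.51] mm 708 turn [1.33e+01 1.00e-02 1.00e-02] to yaw 0.04
t 0.25 tcp [0.2257 0.5825 0.2308] cur yaw 1.201 gap 85.5 q [ 1.02  0.53  1.43  0.    1.18 -0.18] F [ 0.7 -0.4 -0.8]
shift [  2.05 -19.44  20.51] mm 708 turn [-4.7  -0.    0.01] to yaw 1.611
```

Call:
carry_out(
  commands=[
    [[0.1,-1,1,1,0,0,60],[0.2,-2.2,2.3,2.3,0,0,60],[0.4,-3.5,3.7,3.7,0,0,60],[0.5,-4.8,5.1,5.2,0,0,60],[0.7,-6.2,6.5,6.7,0,0,60]],
  ],
  force=20,
)

```text
t: 0.75
tcp_pos: [0.3222, 0.3783, 0.214]
tool_rot: [0.327, 0.627, -0.326, 0.628]
force: [1.3, 0.1, 0.7]
finger_gap: 0.703
```

Run:
```python
from h import *
plan([.528,-.056,.18],0.04)
```

```text
t 0.75 tcp [0.3222 0.3783 0.214 ] cur yaw 0.612 gap 60.0 q [ 0.64  0.38  1.77 -0.    0.99  0.03] F [1.3 0.1 0.7]
shift [ 1.36 -3.24 18.95] mm 482 turn [ 6.55 -0.   -0.02] to yaw 0.04
```

Call:
carry_out(
  commands=[
    [[0.1,-0.3,1.8,1.3,0,0,60],[0.2,-0.6,3.6,2.6,0,0,60],[0.4,-0.9,5.4,3.9,0,0,60],[0.5,-1.2,7.2,5.2,0,0,60],[0.6,-1.5,9,6.5,0,0,60]],
  ],
)

```text
t: 1.25
tcp_pos: [0.4215, 0.1725, 0.1989]
tool_rot: [0.489, 0.511, -0.489, 0.511]
force: [1.2, 0.1, 0.8]
finger_gap: 0.704
```

Run:
```python
from h import *
plan([.528,-.056,.18],0.04)
```

```text
t 1.25 tcp [0.4215 0.1725 0.1989] cur yaw 0.044 gap 60.1 q [0.14 0.35 1.88 0.   0.91 0.1 ] F [1.2 0.1 0.8]
shift [0.76 3.85 9.32] mm 253 turn [ 0.05 -0.   -0.01] to yaw 0.04
```

Call:
carry_out(
  commands=[
    [[0.2,0.9,2,0,0,0,60],[0.4,1.8,4.2,0,0,0,60],[0.6,2.7,6.6,0,0,0,60],[0.7,3.4,8.4,0,0,0,60],[0.8,3.8,9.3,0,0,0,60]],
  ],
)

```text
t: 1.75
tcp_pos: [0.5268, -0.0537, 0.1789]
tool_rot: [0.488, 0.512, -0.488, 0.512]
force: [1.9, 1.3, 0.4]
finger_gap: 0.703
```

Run:
```python
from h import *
W=manip.snapshot("wrist");cv2.imwrite("pics/w1.png",W["image"][:,:,::-1])
plan([.528,-.056,.18],0.04)
import pickle;pickle.dump(W,open("w1.pkl","wb"))
R=cv2.Rodrigues(W["rvec"])[0];print(-R.T@W["tvec"])
print(proj(W,[[.528,-.056,.079],[.525,.018,.098],[.521,.0835,.022]]))
```

```text
t 1.8 tcp [ 0.5324 -0.0614  0.179 ] cur yaw 0.045 gap 60.1 q [-0.32  0.48  1.72 -0.    0.94 -0.36] F [ 4.7 -4.4  0.7]
shift [-0.04 -0.17 -0.22] mm 7 turn [ 0.06  0.08 -0.09] to yaw 0.04
[0.52367972 0.01227255 0.3214997 ]
[[311.80008282 241.72509107]
 [313.26026744 113.21015472]
 [311.35912129  14.76374038]]
```

View pics/w1.png

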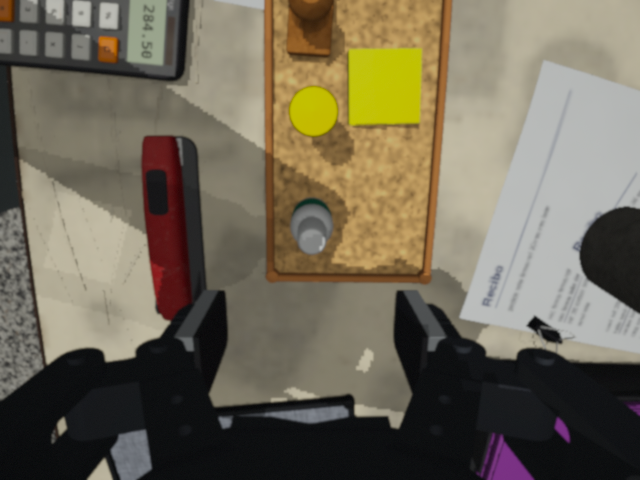

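The wrist view shows the bottle cap at (312,241) and the glue top at (313,111). Both match my predictions within about 2 px, so I'll descend on the bottle cap.

Run:
```python
from h import *
plan([.528,-.056,.046],0.04)
```

```text
t 1.8 tcp [ 0.5324 -0.0614  0.179 ] cur yaw 0.045 gap 60.1 q [-0.32  0.48  1.72 -0.    0.94 -0.36] F [ 4.7 -4.4  0.7]
shift [ 5.32 -0.21 -0.26] mm 133 turn [ 0.06  0.08 -0.09] to yaw 0.04
```

Call:
carry_out(
  commands=[
    [[0.3,0,0,0,0,0,45],[0.9,0,0,0,0,0,45],[1.5,0,0,0,0,0,45],[1.9,0,0,0,0,0,45],[2,0,0,0,0,0,45]],
  ],
)

```text
t: 2.3
tcp_pos: [0.5248, -0.0502, 0.1277]
tool_rot: [0.487, 0.514, -0.488, 0.511]
force: [0.8, 0.2, -1.2]
finger_gap: 0.53
```

Run:
```python
from h import *
plan([.528,-.056,.046],0.04)
```

```text
t 2.3 tcp [ 0.5248 -0.0502  0.1277] cur yaw 0.05 gap 45.3 q [-0.31  0.55  1.77  0.    0.82 -0.36] F [ 0.8  0.2 -1.2]
shift [3.27 0.13 0.24] mm 82 turn [ 0.12 -0.02  0.04] to yaw 0.04
```

Call:
carry_out(
  commands=[
    [[0,0,0,0,0,0,45],[0,0,0,0,0,0,45],[0,0,0,0,0,0,45],[0,0,0,0,0,0,45],[0,0,0,0,0,0,45]],
  ],
)

```text
t: 2.8
tcp_pos: [0.5265, -0.0516, 0.1294]
tool_rot: [0.488, 0.512, -0.487, 0.512]
force: [0.9, 0.3, -0.1]
finger_gap: 0.529
```

Run:
```python
from h import *
plan([.528,-.056,.046],0.04)
```

```text
t 2.8 tcp [ 0.5265 -0.0516  0.1294] cur yaw 0.049 gap 45.2 q [-0.31  0.55  1.77 -0.    0.82 -0.36] F [ 0.9  0.3 -0.1]
shift [3.33 0.05 0.18] mm 83 turn [ 0.1   0.   -0.01] to yaw 0.04
```

Call:
carry_out(
  commands=[
    [[0.5,0.05,0.18,0,0,0,45],[1.3,0.05,0.18,0,0,0,45],[2.2,0.05,0.18,0,0,0,45],[2.9,0.05,0.18,0,0,0,45],[3.3,0.05,0.18,0,0,0,45]],
  ],
)

```text
t: 3.3
tcp_pos: [0.5268, -0.056, 0.0444]
tool_rot: [0.487, 0.513, -0.488, 0.511]
force: [0.2, 0.7, 0.6]
finger_gap: 0.523
```

Call:
carry_out(
  commands=[
    [[0,0,0,0,0,0,40],[0,0,0,0,0,0,20],[0,0,0,0,0,0,10],[0,0,0,0,0,0,5],[0,0,0,0,0,0,5]],
  ],
)

```text
t: 3.8
tcp_pos: [0.5282, -0.0561, 0.0475]
tool_rot: [0.488, 0.512, -0.487, 0.513]
force: [-0.8, -0.7, 5.7]
finger_gap: 0.208
```

Run:
```python
from h import *
plan([.528,-.056,.046],0.04)
W=manip.snapshot("wrist");cv2.imwrite("pics/w2.png",W["image"][:,:,::-1])
```

```text
t 3.8 tcp [ 0.5282 -0.0561  0.0475] cur yaw 0.049 gap 17.8 q [-0.32  0.69  1.81 -0.    0.64 -0.37] F [-0.8 -0.7  5.7]
shift [ 0.06 -0.01 -0.01] mm 1 turn [ 0.11  0.01 -0.02] to yaw 0.04
```

View pics/w2.png

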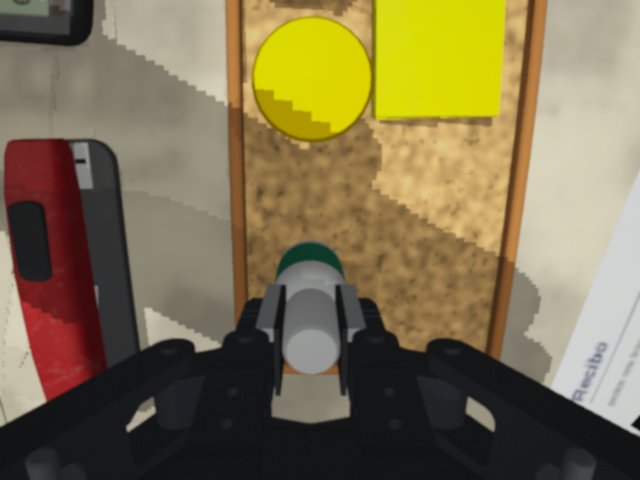

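The bottle is gripped by the cap at (312,350), 17.8 mm opening. Lifting.

Call:
carry_out(
  commands=[
    [[-0.2,0,0,0,0,0,5],[-0.7,0,0,0,0,0,5],[-1.4,0,0,0,0,0,5],[-2.1,0,0,0,0,0,5],[-2.6,0,0,0,0,0,5]],
  ],
)

```text
t: 4.35
tcp_pos: [0.5282, -0.0561, 0.1132]
tool_rot: [0.488, 0.512, -0.487, 0.513]
force: [-0.3, -0.3, -0.4]
finger_gap: 0.202
```

Run:
```python
from h import *
plan([.539,-.288,.11],0.04)
```

```text
t 4.35 tcp [ 0.5282 -0.0561  0.1132] cur yaw 0.049 gap 17.2 q [-0.32  0.58  1.77  0.    0.79 -0.37] F [-0.3 -0.3 -0.4]
shift [ 0.13 -0.02  9.29] mm 232 turn [ 0.1   0.01 -0.02] to yaw 0.04
```

Call:
carry_out(
  commands=[
    [[0,0,0.3,0,0,0,5],[0,0,1,0,0,0,5],[0,0,2,0,0,0,5],[0,0,3.2,0,0,0,5],[0,0,4.4,0,0,0,5]],
  ],
)

```text
t: 4.85
tcp_pos: [0.5327, -0.167, 0.1109]
tool_rot: [0.487, 0.513, -0.488, 0.512]
force: [-0.6, -0.7, -0.9]
finger_gap: 0.204
```

Call:
carry_out(
  commands=[
    [[0,0,1.2,0,0,0,5],[0,0,2.4,0,0,0,5],[0,0,3.6,0,0,0,5],[0,0,4.5,0,0,0,5],[0,0,4.9,0,0,0,5]],
  ],
)

```text
t: 5.35
tcp_pos: [0.539, -0.2908, 0.111]
tool_rot: [0.488, 0.511, -0.488, 0.512]
force: [0.8, -0.4, -1.0]
finger_gap: 0.205
```

Call:
carry_out(
  commands=[
    [[0.2,0,0,0,0,0,5],[0.6,0,0,0,0,0,5],[1,0,0,0,0,0,5],[1.4,0,0,0,0,0,5],[1.6,0,0,0,0,0,5]],
  ],
)

```text
t: 5.85
tcp_pos: [0.5384, -0.2866, 0.0698]
tool_rot: [0.487, 0.513, -0.487, 0.511]
force: [0.7, -0.4, 0.2]
finger_gap: 0.207
```

Run:
```python
from h import *
W=manip.snapshot("wrist");cv2.imwrite("pics/w3.png",W["image"][:,:,::-1])
W=manip.snapshot("scene");crop(W,300,200,200,160,4,"s3.png")
plan([.539,-.288,.0485],0.049)
```

```text
t 5.95 tcp [ 0.5385 -0.2871  0.0702] cur yaw 0.05 gap 17.3 q [-0.67  0.72  1.59  0.    0.83 -0.72] F [0.7 0.1 0.9]
shift [0.87 0.02 0.04] mm 22 turn [ 0.01 -0.02  0.02] to yaw 0.049
```

View pics/w3.png

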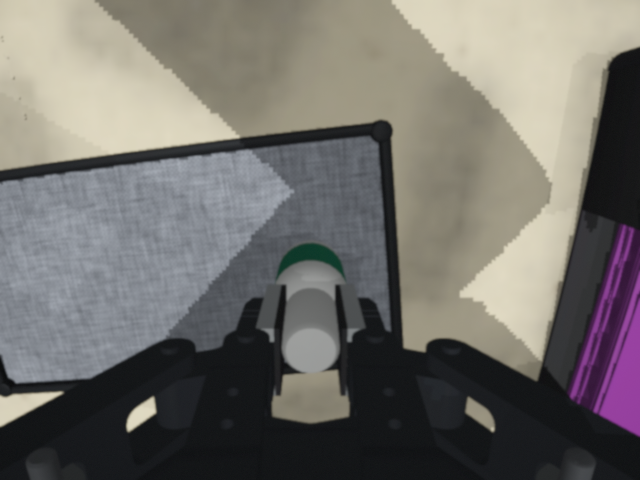

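View pics/s3.png

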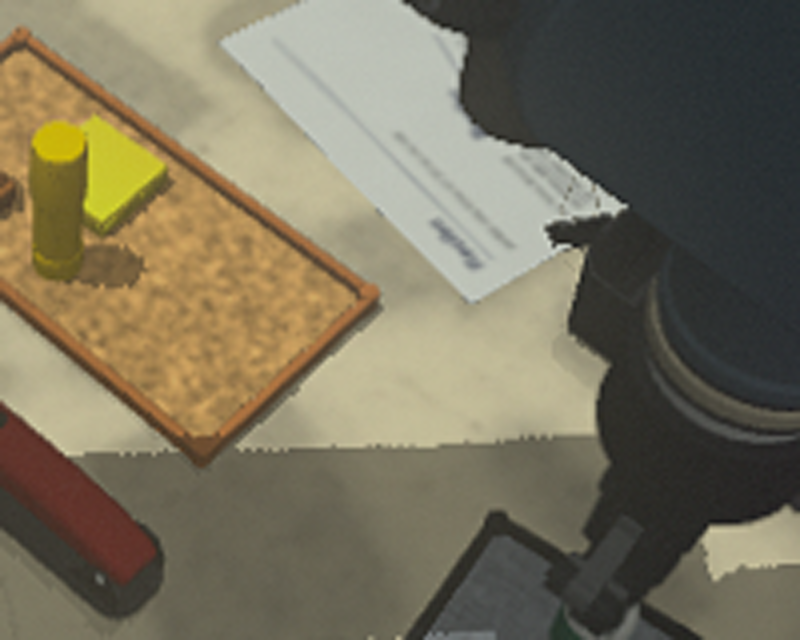

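The bottle is held over the tray's far end, with the tray corner at (382,130). Lowering.

Call:
carry_out(
  commands=[
    [[0.2,0,0,0,0,0,5],[0.5,0,0,0,0,0,5],[0.7,0,0,0,0,0,5],[0.8,0,0,0,0,0,5],[0.85,0,0,0,0,0,5]],
  ],
)

```text
t: 6.45
tcp_pos: [0.5389, -0.2881, 0.0498]
tool_rot: [0.488, 0.512, -0.488, 0.512]
force: [0.2, 0.8, -0.5]
finger_gap: 0.203
```

Run:
```python
from h import *
plan([.539,-.288,.0475],0.049)
```

```text
t 6.45 tcp [ 0.5389 -0.2881  0.0498] cur yaw 0.049 gap 17.3 q [-0.67  0.75  1.6  -0.    0.79 -0.72] F [ 0.2  0.8 -0.5]
shift [ 0.09  0.   -0.01] mm 2 turn [-0. -0.  0.] to yaw 0.049
```

Call:
carry_out(
  commands=[
    [[0.05,0,0,0,0,0,5],[0.1,0,0,0,0,0,5],[0.1,0,0,0,0,0,5],[0.1,0,0,0,0,0,22],[0.1,0,0,0,0,0,35]],
  ],
)

```text
t: 6.95
tcp_pos: [0.5392, -0.2882, 0.0479]
tool_rot: [0.488, 0.512, -0.488, 0.512]
force: [-0.2, 0.1, -0.5]
finger_gap: 0.401
```

Run:
```python
from h import *
plan([.525,.0185,.2],0.049)
W=manip.snapshot("wrist");cv2.imwrite("pics/w4.png",W["image"][:,:,::-1])
```

```text
t 6.95 tcp [ 0.5392 -0.2882  0.0479] cur yaw 0.049 gap 34.3 q [-0.67  0.76  1.6  -0.    0.79 -0.72] F [-0.2  0.1 -0.5]
shift [ -6.09   0.04 -12.28] mm 343 turn [ 0.  0. -0.] to yaw 0.049
```

View pics/w4.png

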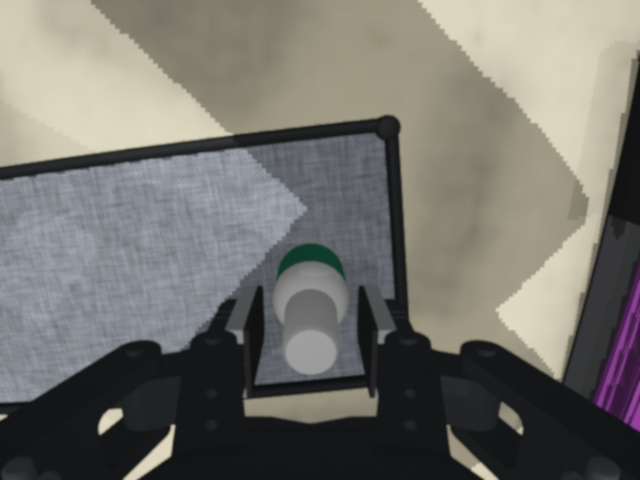

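The bottle stands released at (310,330). Now the glue stick.

Call:
carry_out(
  commands=[
    [[-0.4,0,0,0,0,0,50],[-1.2,0,0,0,0,0,50],[-2.4,0,0,0,0,0,50],[-3.8,0,-0.8,0,0,0,50],[-5,0,-2.2,0,0,0,50]],
  ],
)

```text
t: 7.5
tcp_pos: [0.5374, -0.2352, 0.1752]
tool_rot: [0.488, 0.51, -0.488, 0.513]
force: [0.6, 1.1, 1.0]
finger_gap: 0.585
```

Call:
carry_out(
  commands=[
    [[-0.6,0,-1.6,0,0,0,50],[-0.9,0,-3.2,0,0,0,50],[-1,0,-4.8,0,0,0,50],[-1,0,-6.4,0,0,0,50],[-1,0,-7.8,0,0,0,50]],
  ],
)

```text
t: 8.0
tcp_pos: [0.5265, -0.0366, 0.1988]
tool_rot: [0.488, 0.512, -0.487, 0.513]
force: [0.3, -0.2, -0.0]
finger_gap: 0.587
```

Call:
carry_out(
  commands=[
    [[0,0,-1.2,0,0,0,50],[0,0,-1.9,0,0,0,50],[0,0,-2.2,0,0,0,50],[0,0,-2.2,0,0,0,50],[0,0,-2.2,0,0,0,50]],
  ],
)

```text
t: 8.5
tcp_pos: [0.5245, 0.0157, 0.1981]
tool_rot: [0.488, 0.512, -0.488, 0.512]
force: [-0.9, 0.0, -0.1]
finger_gap: 0.586
```

Run:
```python
from h import *
W=manip.snapshot("wrist");cv2.imwrite("pics/w5.png",W["image"][:,:,::-1])
plan([.525,.0185,.052],0.049)
print(proj(W,[.525,.0185,.098]))
```

```text
t 8.55 tcp [0.5245 0.0155 0.1979] cur yaw 0.048 gap 49.8 q [-0.18  0.44  1.72 -0.    0.98 -0.23] F [-0.1 -0.1  0.6]
shift [ 5.84  0.02 -0.12] mm 146 turn [-0.01  0.01 -0.01] to yaw 0.049
[[310.95637533 233.33960585]]
```

View pics/w5.png

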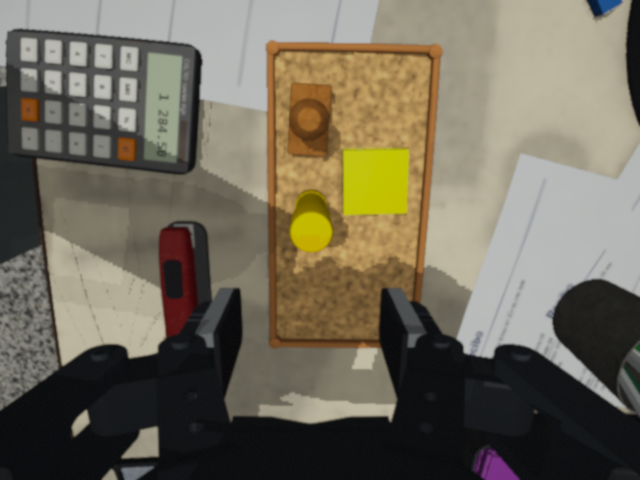

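The glue top is at (311,232), as predicted. Descending.

Call:
carry_out(
  commands=[
    [[0.5,0,-0.12,0,0,0,50],[1.4,0,-0.12,0,0,0,50],[2.4,0,-0.12,0,0,0,50],[3.4,0,-0.12,0,0,0,50],[4.4,0,-0.12,0,0,0,50]],
  ],
)

```text
t: 9.05
tcp_pos: [0.5245, 0.0181, 0.0869]
tool_rot: [0.488, 0.511, -0.488, 0.512]
force: [0.7, -0.4, -0.7]
finger_gap: 0.587
```

Call:
carry_out(
  commands=[
    [[0.8,0,0,0,0,0,50],[1.3,0,0,0,0,0,50],[1.45,0,0,0,0,0,50],[1.45,0,0,0,0,0,50],[1.45,0,0,0,0,0,40]],
  ],
)

```text
t: 9.55
tcp_pos: [0.5248, 0.0191, 0.0522]
tool_rot: [0.488, 0.512, -0.487, 0.513]
force: [0.3, 0.7, 0.0]
finger_gap: 0.473
```

Call:
carry_out(
  commands=[
    [[0,0,0,0,0,0,35],[0,0,0,0,0,0,25],[0,0,0,0,0,0,15],[0,0,0,0,0,0,12],[0,0,0,0,0,0,12]],
  ],
)

```text
t: 10.05
tcp_pos: [0.5247, 0.0194, 0.0524]
tool_rot: [0.488, 0.512, -0.487, 0.513]
force: [0.0, 0.3, 5.9]
finger_gap: 0.302
```

Run:
```python
from h import *
plan([.525,.0185,.16],0.049)
W=manip.snapshot("wrist");cv2.imwrite("pics/w6.png",W["image"][:,:,::-1])
```

```text
t 10.05 tcp [0.5247 0.0194 0.0524] cur yaw 0.049 gap 25.8 q [-0.18  0.68  1.82 -0.    0.64 -0.23] F [0.  0.3 5.9]
shift [-4.3   0.02  0.04] mm 108 turn [ 0.    0.01 -0.02] to yaw 0.049
```

View pics/w6.png

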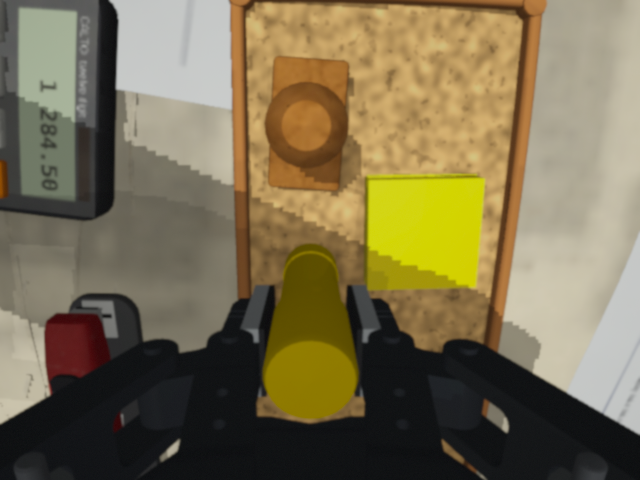

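The glue stick is gripped at (310,370), 25.8 mm opening. Lift, then move to the tray centre.

Call:
carry_out(
  commands=[
    [[-0.2,0,0,0,0,0,12],[-0.7,0,0,0,0,0,12],[-1.4,0,0,0,0,0,12],[-2.2,0,0,0,0,0,12],[-2.8,0,0,0,0,0,12]],
  ],
)

```text
t: 10.6
tcp_pos: [0.5242, 0.0195, 0.1232]
tool_rot: [0.488, 0.512, -0.487, 0.512]
force: [0.6, 0.3, -0.7]
finger_gap: 0.303
```

Run:
```python
from h import *
plan([.465,-.301,.115],0.049)
```

```text
t 10.6 tcp [0.5242 0.0195 0.1232] cur yaw 0.049 gap 25.9 q [-0.18  0.55  1.78  0.    0.8  -0.23] F [ 0.6  0.3 -0.7]
shift [ 0.33 -3.   12.69] mm 326 turn [ 0.    0.   -0.01] to yaw 0.049
```

Call:
carry_out(
  commands=[
    [[0,-0.1,0.4,0,0,0,12],[0,-0.3,1.2,0,0,0,12],[0,-0.6,2.4,0,0,0,12],[0,-0.9,3.8,0,0,0,12],[0,-1.2,5.2,0,0,0,12]],
  ],
)

```text
t: 11.1
tcp_pos: [0.4994, -0.1132, 0.121]
tool_rot: [0.487, 0.513, -0.488, 0.512]
force: [0.7, -0.7, -0.3]
finger_gap: 0.303
```

Call:
carry_out(
  commands=[
    [[0,-0.4,1.4,0,0,0,12],[0,-0.7,2.8,0,0,0,12],[0,-1.1,4.2,0,0,0,12],[0,-1.4,5.4,0,0,0,12],[0,-1.6,6.4,0,0,0,12]],
  ],
)

```text
t: 11.6
tcp_pos: [0.4668, -0.2757, 0.1209]
tool_rot: [0.488, 0.512, -0.488, 0.511]
force: [0.5, -0.1, -0.6]
finger_gap: 0.305
```

Call:
carry_out(
  commands=[
    [[0,-0.1,0.6,0,0,0,12],[0,-0.2,1,0,0,0,12],[0.1,-0.2,1.1,0,0,0,12],[0.3,-0.2,1.1,0,0,0,12],[0.6,-0.2,1.1,0,0,0,12]],
  ],
)

```text
t: 12.1
tcp_pos: [0.4648, -0.3002, 0.1061]
tool_rot: [0.487, 0.513, -0.487, 0.512]
force: [-0.1, 0.4, 0.1]
finger_gap: 0.304
```

Run:
```python
from h import *
plan([.465,-.301,.054],0.049)
W=manip.snapshot("wrist");cv2.imwrite("pics/w7.png",W["image"][:,:,::-1])
```

```text
t 12.1 tcp [ 0.4648 -0.3002  0.1061] cur yaw 0.05 gap 25.9 q [-0.78  0.61  1.72  0.    0.81 -0.83] F [-0.1  0.4  0.1]
shift [2.09 0.01 0.03] mm 52 turn [ 0.01 -0.    0.  ] to yaw 0.049
```

View pics/w7.png

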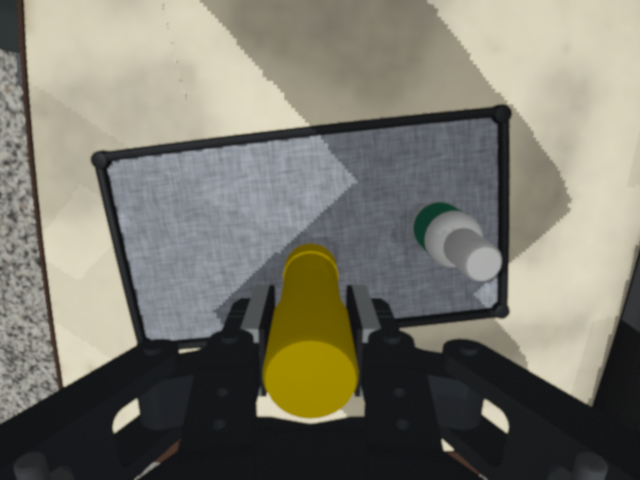

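The bottle stands in the tray (cap at (483,262)) and the glue is centred over it. Lowering.

Call:
carry_out(
  commands=[
    [[0.3,0,0,0,0,0,12],[0.8,0,0,0,0,0,12],[1.3,0,0,0,0,0,12],[1.6,0,0,0,0,0,12],[1.8,0,0,0,0,0,12]],
  ],
)

```text
t: 12.65
tcp_pos: [0.4642, -0.3009, 0.0601]
tool_rot: [0.488, 0.513, -0.488, 0.511]
force: [0.4, 0.0, -0.6]
finger_gap: 0.302
```

Run:
```python
from h import *
plan([.465,-.301,.0525],0.049)
```

```text
t 12.65 tcp [ 0.4642 -0.3009  0.0601] cur yaw 0.049 gap 25.8 q [-0.78  0.69  1.74  0.    0.71 -0.83] F [ 0.4  0.  -0.6]
shift [0.31 0.03 0.01] mm 8 turn [ 0.   -0.02  0.01] to yaw 0.049
```

Call:
carry_out(
  commands=[
    [[0.1,0,0,0,0,0,12],[0.2,0,0,0,0,0,12],[0.28,0,0,0,0,0,12],[0.3,0,0,0,0,0,12],[0.3,0,0,0,0,0,12]],
  ],
)

```text
t: 13.15
tcp_pos: [0.4648, -0.3015, 0.0542]
tool_rot: [0.488, 0.512, -0.488, 0.512]
force: [0.3, -0.4, -0.7]
finger_gap: 0.301
```

Call:
carry_out(
  commands=[
    [[0,0,0,0,0,0,20],[0,0,0,0,0,0,30],[0,0,0,0,0,0,38],[0,0,0,0,0,0,42],[0,0,0,0,0,0,42]],
  ],
)

```text
t: 13.65
tcp_pos: [0.4647, -0.3014, 0.0541]
tool_rot: [0.488, 0.512, -0.488, 0.512]
force: [0.2, -0.7, 0.5]
finger_gap: 0.496
```

Run:
```python
from h import *
plan([.521,.083,.17],0.015)
W=manip.snapshot("wrist");cv2.imwrite("pics/w8.png",W["image"][:,:,::-1])
```

```text
t 13.65 tcp [ 0.4647 -0.3014  0.0541] cur yaw 0.049 gap 42.4 q [-0.78  0.7   1.74 -0.    0.7  -0.83] F [ 0.2 -0.7  0.5]
shift [ -4.64   3.   -15.25] mm 405 turn [ 0.39  0.   -0.  ] to yaw 0.015
```

View pics/w8.png

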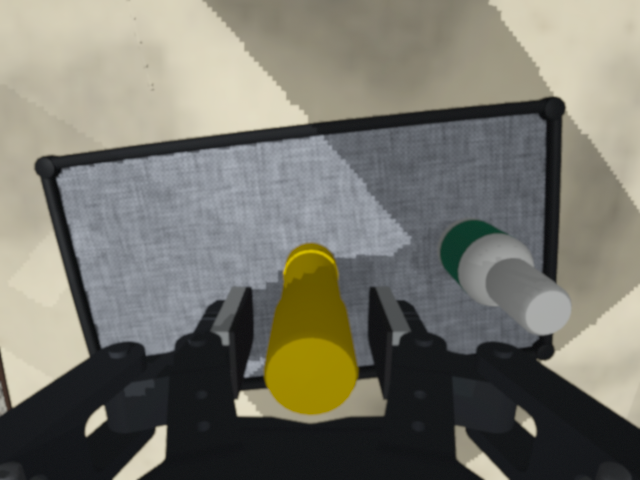

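Glue stick stands released at (310,370). Next the stamp.

Call:
carry_out(
  commands=[
    [[-0.4,0,0,0,0,0,50],[-1.2,0,0,0,0,0,50],[-2.4,0,0,0,0,0,50],[-3.6,0.1,-0.6,0,0,0,50],[-4.4,0.4,-2,0,0,0,50]],
  ],
)

```text
t: 14.2
tcp_pos: [0.4736, -0.2537, 0.1669]
tool_rot: [0.488, 0.509, -0.488, 0.514]
force: [0.3, -0.1, 1.1]
finger_gap: 0.585
```

Call:
carry_out(
  commands=[
    [[-0.2,0.3,-1.6,0,0,0,50],[-0.3,0.6,-3.2,0,0,0,50],[-0.3,0.9,-4.8,0,0,0,50],[-0.3,1.2,-6.4,0,0,0,50],[-0.3,1.5,-8,0,0,0,50]],
  ],
)

```text
t: 14.7
tcp_pos: [0.5, -0.0478, 0.1724]
tool_rot: [0.488, 0.512, -0.487, 0.512]
force: [-0.0, -0.5, -1.1]
finger_gap: 0.584
```

Run:
```python
from h import *
plan([.521,.083,.17],0.015)
```

```text
t 14.7 tcp [ 0.5    -0.0478  0.1724] cur yaw 0.049 gap 49.8 q [-0.32  0.45  1.8   0.    0.89 -0.37] F [-0.  -0.5 -1.1]
shift [ 0.09  1.1  -5.18] mm 132 turn [ 0.39  0.   -0.01] to yaw 0.015
```

Call:
carry_out(
  commands=[
    [[0,0.3,-1.4,0,0,0,50],[0,0.6,-2.8,0,0,0,50],[0,0.8,-4,0,0,0,50],[0,1,-4.6,0,0,0,50],[0,1,-4.8,0,0,0,50]],
  ],
)

```text
t: 15.2
tcp_pos: [0.5193, 0.0735, 0.1722]
tool_rot: [0.487, 0.512, -0.487, 0.513]
force: [0.0, -0.8, -1.0]
finger_gap: 0.586
```

Call:
carry_out(
  commands=[
    [[0,0,0,0,0,0,50],[0,0,0,0,0,0,50],[0,0,0,0,0,0,50],[0,0,0,0,0,0,50],[0,0,0,0,0,0,50]],
  ],
)

```text
t: 15.7
tcp_pos: [0.5189, 0.0711, 0.1714]
tool_rot: [0.488, 0.512, -0.488, 0.512]
force: [-0.0, -0.5, -0.6]
finger_gap: 0.588
```

Run:
```python
from h import *
plan([.521,.083,.0345],0.049)
W=manip.snapshot("wrist");cv2.imwrite("pics/w9.png",W["image"][:,:,::-1])
import pickle;pickle.dump(W,open("w9.pkl","wb"))
print(proj(W,[[.5205,.083,.073],[.5205,.083,.022],[.5735,.040,.019]]))
```

```text
t 15.7 tcp [0.5189 0.0711 0.1714] cur yaw 0.048 gap 50.2 q [-0.08  0.48  1.75 -0.    0.92 -0.13] F [-0.  -0.5 -0.6]
shift [ 5.48  0.11 -0.47] mm 137 turn [-0.01  0.    0.  ] to yaw 0.049
[[313.66499963 219.1229116 ]
 [313.10939395 203.27264736]
 [381.43594286 263.02294067]]
```

View pics/w9.png

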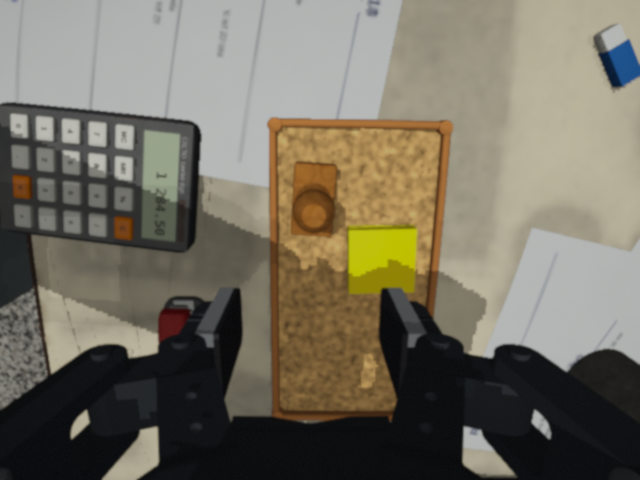

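Run:
```python
from h import *
import pickle;W=pickle.load(open("w9.pkl","rb"))
b=ray(W,[(294,162),(337,164),(335,236),(292,234)],.022); print(b.round(4),b.mean(0)); 
b=ray(W,[(349,228),(417,227),(414,294),(350,293)],.019); print(b.round(4),b.mean(0)); 
print(ray(W,[(314,210)],.060))
crop(W,260,110,200,150,4,"w9c.png")
```

```text
[[0.5059 0.1112 0.022 ]
 [0.5356 0.1113 0.022 ]
 [0.5375 0.0599 0.022 ]
 [0.5064 0.0599 0.022 ]] [0.52135025 0.08557028 0.022     ]
[[0.5474 0.0656 0.019 ]
 [0.5969 0.0687 0.019 ]
 [0.6008 0.0164 0.019 ]
 [0.5519 0.015  0.019 ]] [0.57426442 0.04141578 0.019     ]
[[0.52066344 0.08585266 0.06      ]]
```

View pics/w9c.png

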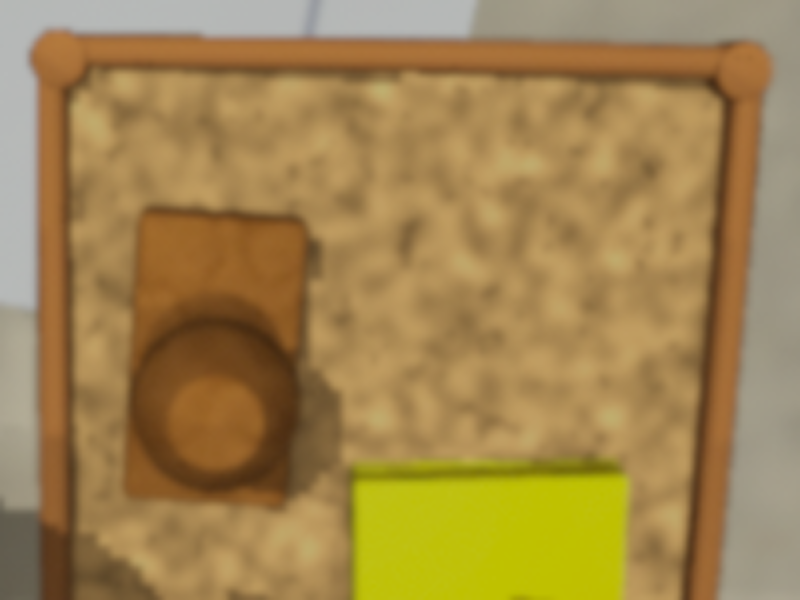

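The wrist view puts the stamp at (0.521, 0.0845). The block centre is at (314,199) and the handle at (314,210). Descending.

Call:
carry_out(
  commands=[
    [[0.4,0.1,-0.3,0,0,0,50],[1.2,0.1,-0.54,0,0,0,50],[2.2,0.1,-0.54,0,0,0,50],[3.2,0.1,-0.54,0,0,0,50],[4.2,0.1,-0.54,0,0,0,50]],
  ],
)

```text
t: 16.25
tcp_pos: [0.5207, 0.0859, 0.065]
tool_rot: [0.488, 0.512, -0.487, 0.512]
force: [0.1, -0.0, 0.2]
finger_gap: 0.58
```

Call:
carry_out(
  commands=[
    [[0.6,0,0,0,0,0,50],[1,0,0,0,0,0,50],[1.2,0,0,0,0,0,50],[1.25,0,0,0,0,0,50],[1.25,0,0,0,0,0,42]],
  ],
)

```text
t: 16.75
tcp_pos: [0.5212, 0.0855, 0.0355]
tool_rot: [0.488, 0.512, -0.487, 0.512]
force: [0.6, 0.1, 0.6]
finger_gap: 0.493
```

Run:
```python
from h import *
plan([.521,.0845,.0345],0.049)
W=manip.snapshot("wrist");cv2.imwrite("pics/w10.png",W["image"][:,:,::-1])
```

```text
t 16.75 tcp [0.5212 0.0855 0.0355] cur yaw 0.049 gap 42.1 q [-0.05  0.71  1.82  0.    0.61 -0.1 ] F [0.6 0.1 0.6]
shift [ 0.04 -0.01  0.04] mm 1 turn [ 0.    0.   -0.01] to yaw 0.049
```

View pics/w10.png

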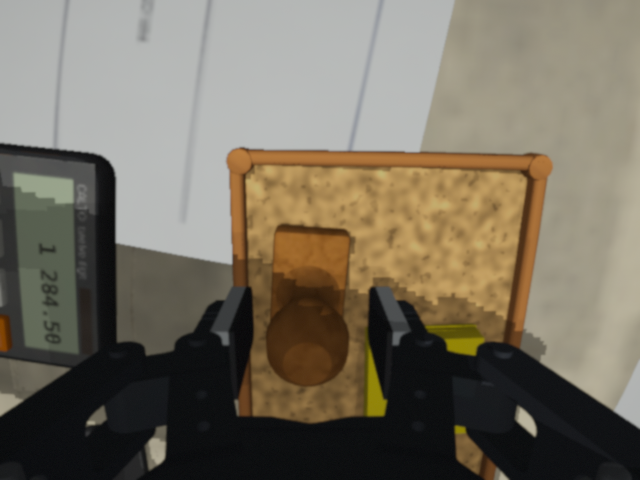

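Call:
carry_out(
  commands=[
    [[0,0,0,0,0,0,35],[0,0,0,0,0,0,25],[0,0,0,0,0,0,15],[0,0,0,0,0,0,12],[0,0,0,0,0,0,12]],
  ],
  force=30,
)

```text
t: 17.3
tcp_pos: [0.5212, 0.0853, 0.036]
tool_rot: [0.488, 0.512, -0.487, 0.512]
force: [-1.0, -0.1, 5.9]
finger_gap: 0.282
```

Call:
carry_out(
  commands=[
    [[-0.2,0,0,0,0,0,12],[-0.7,0,0,0,0,0,12],[-1.4,0,0,0,0,0,12],[-2.2,0,0,0,0,0,12],[-2.8,0,0,0,0,0,12]],
  ],
)

```text
t: 17.8
tcp_pos: [0.521, 0.0854, 0.1069]
tool_rot: [0.488, 0.512, -0.487, 0.512]
force: [0.7, -0.2, -0.8]
finger_gap: 0.283
```

Run:
```python
from h import *
plan([.391,-.3135,.105],0.049)
W=manip.snapshot("wrist");cv2.imwrite("pics/w11.png",W["image"][:,:,::-1])
```

```text
t 17.8 tcp [0.521  0.0854 0.1069] cur yaw 0.049 gap 24.1 q [-0.05  0.59  1.79  0.    0.77 -0.1 ] F [ 0.7 -0.2 -0.8]
shift [ 0.07 -5.98 15.68] mm 420 turn [ 0.    0.   -0.01] to yaw 0.049
```

View pics/w11.png

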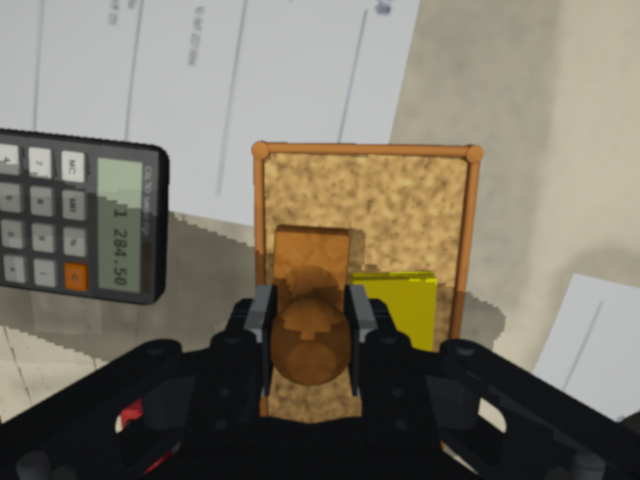

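Stamp is upright in the grip at (310,340). Moving to the near end of the tray.

Call:
carry_out(
  commands=[
    [[0,-0.2,0.4,0,0,0,12],[0,-0.5,1.2,0,0,0,12],[0,-0.9,2.4,0,0,0,12],[0,-1.5,3.8,0,0,0,12],[0,-2,5.2,0,0,0,12]],
  ],
)

```text
t: 18.35
tcp_pos: [0.4752, -0.048, 0.1044]
tool_rot: [0.487, 0.513, -0.488, 0.512]
force: [0.2, -0.7, -0.9]
finger_gap: 0.283
```

Call:
carry_out(
  commands=[
    [[0,-0.6,1.4,0,0,0,12],[0,-1.2,2.8,0,0,0,12],[0,-1.8,4.2,0,0,0,12],[0,-2.4,5.6,0,0,0,12],[0,-2.9,7,0,0,0,12]],
  ],
)

```text
t: 18.85
tcp_pos: [0.4111, -0.2263, 0.1044]
tool_rot: [0.488, 0.513, -0.488, 0.511]
force: [-0.2, -0.1, -1.3]
finger_gap: 0.287
```

Call:
carry_out(
  commands=[
    [[0,-0.4,1.2,0,0,0,12],[0,-0.8,2.2,0,0,0,12],[0,-1,3,0,0,0,12],[0,-1,3.4,0,0,0,12],[0,-1,3.4,0,0,0,12]],
  ],
)

```text
t: 19.35
tcp_pos: [0.3922, -0.3126, 0.1047]
tool_rot: [0.488, 0.512, -0.488, 0.512]
force: [0.3, -0.0, -0.4]
finger_gap: 0.284
```

Run:
```python
from h import *
plan([.391,-.3135,.037],0.049)
W=manip.snapshot("wrist");cv2.imwrite("pics/w12.png",W["image"][:,:,::-1])
```

```text
t 19.35 tcp [ 0.3922 -0.3126  0.1047] cur yaw 0.047 gap 24.3 q [-0.9   0.57  1.85 -0.    0.72 -0.94] F [ 0.3 -0.  -0.4]
shift [ 2.71 -0.05  0.03] mm 68 turn [-0.02  0.   -0.  ] to yaw 0.049
```

View pics/w12.png

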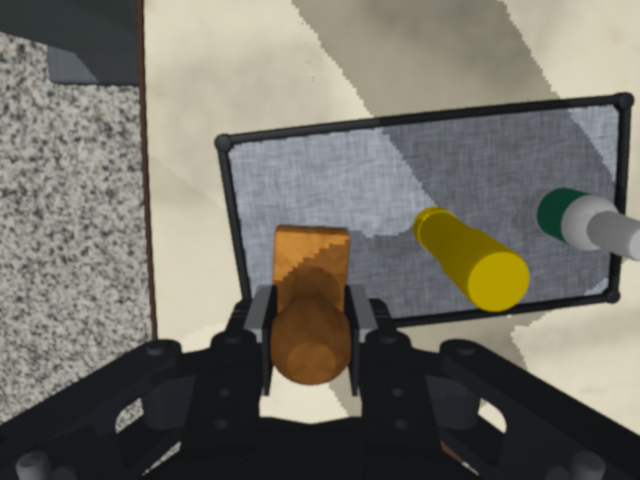

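The stamp is over the tray's near end. The glue at (495,280) and bottle at (600,230) are both clear. Lowering.

Call:
carry_out(
  commands=[
    [[0.3,0,0,0,0,0,12],[0.9,0,0,0,0,0,12],[1.6,0,0,0,0,0,12],[2.1,0,0,0,0,0,12],[2.4,0,0,0,0,0,12]],
  ],
)

```text
t: 19.9
tcp_pos: [0.3922, -0.3098, 0.0439]
tool_rot: [0.487, 0.513, -0.487, 0.512]
force: [0.9, -0.1, -0.5]
finger_gap: 0.283
```

Run:
```python
from h import *
plan([.391,-.3135,.036],0.049)
```

```text
t 19.9 tcp [ 0.3922 -0.3098  0.0439] cur yaw 0.05 gap 24.1 q [-0.89  0.68  1.88  0.    0.58 -0.94] F [ 0.9 -0.1 -0.5]
shift [ 0.32 -0.06  0.15] mm 9 turn [ 0.02 -0.03  0.02] to yaw 0.049
```

Call:
carry_out(
  commands=[
    [[0.1,0,0,0,0,0,12],[0.2,0,0,0,0,0,12],[0.28,0,0,0,0,0,12],[0.3,0,0,0,0,0,12],[0.3,0,0,0,0,0,12]],
  ],
)

```text
t: 20.4
tcp_pos: [0.3927, -0.3116, 0.038]
tool_rot: [0.488, 0.512, -0.488, 0.512]
force: [0.6, 0.4, -0.3]
finger_gap: 0.285
```

Call:
carry_out(
  commands=[
    [[0,0,0,0,0,0,20],[0,0,0,0,0,0,30],[0,0,0,0,0,0,38],[0,0,0,0,0,0,42],[0,0,0,0,0,0,42]],
  ],
)

```text
t: 20.9
tcp_pos: [0.3926, -0.3115, 0.0378]
tool_rot: [0.488, 0.512, -0.488, 0.512]
force: [-0.2, -0.4, -0.1]
finger_gap: 0.488
```

Run:
```python
from h import *
plan([.575,.0415,.18],np.pi/2+.07)
W=manip.snapshot("wrist");cv2.imwrite("pics/w13.png",W["image"][:,:,::-1])
```

```text
t 20.9 tcp [ 0.3926 -0.3115  0.0378] cur yaw 0.049 gap 41.6 q [-0.89  0.69  1.88 -0.    0.56 -0.94] F [-0.2 -0.4 -0.1]
shift [ -5.69   7.98 -13.74] mm 422 turn [17.76  0.   -0.  ] to yaw -1.501
```

View pics/w13.png

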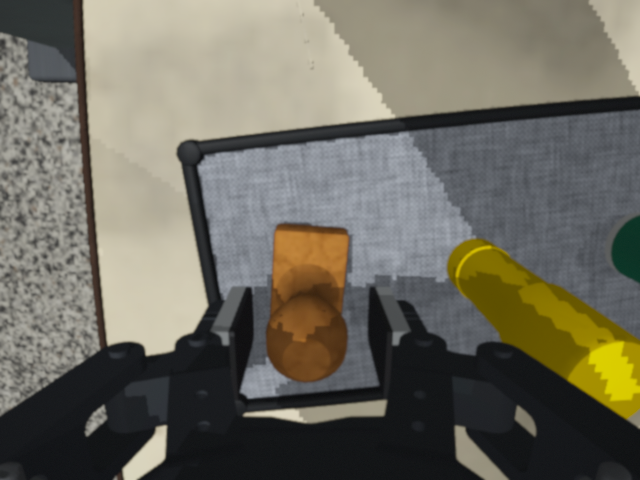

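Stamp stands released at (310,340). Step 1 should now hold. On to the notes, turning the jaws to lie along y.

Call:
carry_out(
  commands=[
    [[-0.4,0,0,0,0,0,50],[-1.2,0,0,0,0,0,60],[-2.4,0,0,0,0,0,65],[-3.8,0,0,0,0,0,65],[-5.2,0,-0.6,0,0,0,65]],
  ],
)

```text
t: 21.45
tcp_pos: [0.3924, -0.298, 0.1697]
tool_rot: [0.488, 0.511, -0.488, 0.513]
force: [0.8, -0.4, 0.2]
finger_gap: 0.761
```

Run:
```python
from h import *
plan([.575,.0415,.18],.049)
```

```text
t 21.45 tcp [ 0.3924 -0.298   0.1697] cur yaw 0.048 gap 65.0 q [-0.88  0.44  1.82 -0.    0.87 -0.92] F [ 0.8 -0.4  0.2]
shift [ -0.43   7.95 -13.22] mm 386 turn [-0.02  0.03 -0.02] to yaw 0.049
```

Call:
carry_out(
  commands=[
    [[-0.1,0.5,-0.9,-1.2,0,0,65],[-0.2,1.2,-2.1,-2.8,0,0,65],[-0.3,2.1,-3.6,-4.4,0,0,65],[-0.4,3,-5.1,-6,0,0,65],[-0.4,3.9,-6.6,-7.6,0,0,65]],
  ],
)

```text
t: 21.95
tcp_pos: [0.4818, -0.1255, 0.1789]
tool_rot: [0.293, 0.643, -0.293, 0.644]
force: [0.9, -0.1, 0.0]
finger_gap: 0.758
```

Run:
```python
from h import *
plan([.575,.0415,.18],np.pi/2+.07)
```

```text
t 21.95 tcp [ 0.4818 -0.1255  0.1789] cur yaw 0.718 gap 64.8 q [-0.48  0.43  1.8  -0.    0.9  -1.2 ] F [ 0.9 -0.1  0. ]
shift [-0.04  7.2  -2.58] mm 191 turn [-10.58   0.02   0.  ] to yaw 1.641
```

Call:
carry_out(
  commands=[
    [[0,1.4,-0.5,-1.6,0,0,65],[0,2.8,-1,-3.2,0,0,65],[0,4.1,-1.5,-4.8,0,0,65],[0,5.3,-1.9,-6.4,0,0,65],[0,6.2,-2.2,-8,0,0,65]],
  ],
)

```text
t: 22.45
tcp_pos: [0.5631, 0.0181, 0.1785]
tool_rot: [0.054, 0.705, -0.054, 0.705]
force: [0.4, -0.6, 0.1]
finger_gap: 0.761
```

Run:
```python
from h import *
plan([.575,.0415,.18],np.pi/2+.07)
```

```text
t 22.45 tcp [0.5631 0.0181 0.1785] cur yaw 1.418 gap 65.0 q [-0.17  0.51  1.64  0.    0.99 -1.58] F [ 0.4 -0.6  0.1]
shift [-0.06  1.    0.33] mm 26 turn [-2.56  0.01 -0.  ] to yaw 1.641
```

Call:
carry_out(
  commands=[
    [[0,0.4,0.1,-1,0,0,65],[0,0.7,0.2,-1.9,0,0,65],[0,0.8,0.3,-2.4,0,0,65],[0,0.8,0.3,-2.5,0,0,65],[0,0.8,0.3,-2.5,0,0,65]],
  ],
)

```text
t: 22.95
tcp_pos: [0.5728, 0.0346, 0.1781]
tool_rot: [-0.02, 0.707, 0.02, 0.707]
force: [-0.4, 0.1, 0.1]
finger_gap: 0.76
```

Call:
carry_out(
  commands=[
    [[0,0,0,0,0,0,70],[0,0,0,0,0,0,70],[0,0,0,0,0,0,70],[0,0,0,0,0,0,70],[0,0,0,0,0,0,70]],
  ],
)

```text
t: 23.45
tcp_pos: [0.5731, 0.0345, 0.1777]
tool_rot: [-0.02, 0.707, 0.02, 0.707]
force: [-1.2, 0.4, 0.2]
finger_gap: 0.821
```

Run:
```python
from h import *
plan([.575,.0415,.05],np.pi/2+.07)
W=manip.snapshot("wrist");cv2.imwrite("pics/w14.png",W["image"][:,:,::-1])
import pickle;pickle.dump(W,open("w14.pkl","wb"))
T=manip.snapshot("top");crop(T,140,180,400,180,2,"t14.png")
S=manip.snapshot("scene");crop(S,250,200,260,280,2,"s14.png")
```

```text
t 23.45 tcp [0.5731 0.0345 0.1777] cur yaw 1.628 gap 70.1 q [-0.13  0.53  1.62 -0.    1.   -1.76] F [-1.2  0.4  0.2]
shift [5.11 0.27 0.09] mm 128 turn [-0.14 -0.    0.  ] to yaw 1.641
```

View pics/w14.png

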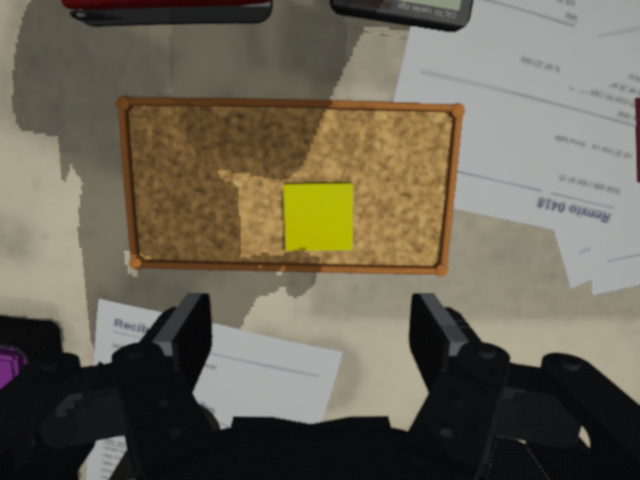

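View pics/t14.png

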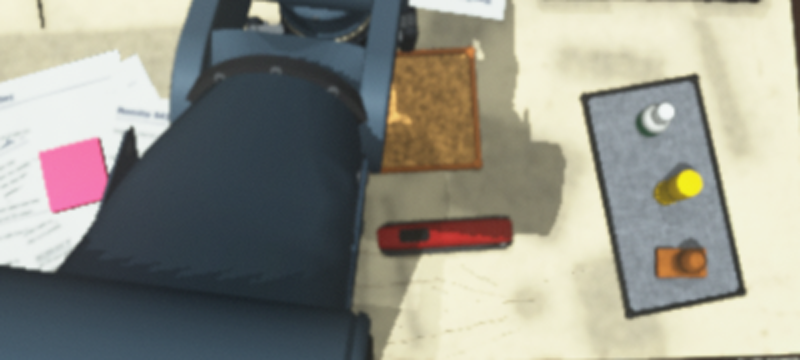

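View pics/s14.png

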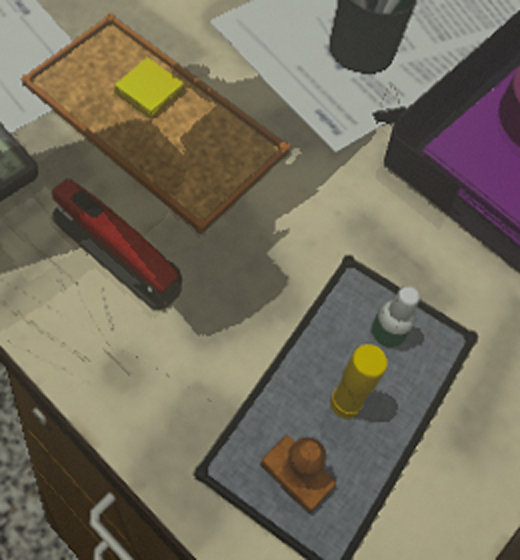

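All three stand in the tray, and the notes are at (319,217) in the wrist view. Refining the notes pose.

Run:
```python
from h import *
import pickle;W=pickle.load(open("w14.pkl","rb"))
im=W["image"].astype(int); m=((im[...,0]>110)&(im[...,1]>110)&(im[...,2]<60)).astype(np.uint8)
n,l,st,c=cv2.connectedComponentsWithStats(m); k=1+np.argmax(st[1:,4]); print(st[k])
r=cv2.minAreaRect(np.argwhere(l==k)[:,::-1].astype(np.float32)); b=cv2.boxPoints(r); print(b.round(1))
b=ray(W,b,.019); print(b.round(4),b.mean(0))
for i in range(4): d=b[i]-b[i-1]; print(np.linalg.norm(d).round(4),np.arctan2(d[1],d[0]).round(3))
m=b.mean(0); plan([m[0],m[1],.05],np.pi/2+.07)
```

```text
[ 282  182   72   70 4688]
[[281.7 183.6]
 [352.9 182. ]
 [354.5 249.9]
 [283.3 251.5]]
[[0.5501 0.013  0.019 ]
 [0.546  0.0641 0.019 ]
 [0.5968 0.0695 0.019 ]
 [0.6012 0.0162 0.019 ]] [0.57352566 0.04069716 0.019     ]
0.0511 -3.078
0.0513 1.652
0.0511 0.106
0.0535 -1.489
t 23.6 tcp [0.5731 0.0346 0.1777] cur yaw 1.629 gap 70.2 q [-0.13  0.53  1.62 -0.    1.   -1.76] F [ 0.   0.  -0.4]
shift [5.11 0.24 0.03] mm 128 turn [-0.14 -0.   -0.  ] to yaw 1.641
```

Call:
carry_out(
  commands=[
    [[0.6,0.25,0.03,-0.2,0,0,70],[1.8,0.25,0.03,-0.2,0,0,70],[3.2,0.25,0.03,-0.2,0,0,70],[4.6,0.25,0.03,-0.2,0,0,70],[5.5,0.25,0.03,-0.2,0,0,70]],
  ],
)

```text
t: 24.1
tcp_pos: [0.5724, 0.0411, 0.038]
tool_rot: [-0.026, 0.708, 0.027, 0.706]
force: [0.4, 0.3, -0.7]
finger_gap: 0.823
```

Call:
carry_out(
  commands=[
    [[0.2,0,0,0,0,0,70],[0.4,0,0,0,0,0,70],[0.6,0,0,0,0,0,70],[0.8,0,0,0,0,0,70],[0.9,0,0,0,0,0,68]],
  ],
)

```text
t: 24.6
tcp_pos: [0.574, 0.0409, 0.0182]
tool_rot: [-0.027, 0.706, 0.027, 0.707]
force: [-0.1, 0.2, 0.9]
finger_gap: 0.8
```

Run:
```python
from h import *
plan([.5735,.041,.008],np.pi/2+.075)
W=manip.snapshot("wrist");cv2.imwrite("pics/w15.png",W["image"][:,:,::-1])
```

```text
t 24.6 tcp [0.574  0.0409 0.0182] cur yaw 1.646 gap 68.3 q [-0.12  0.78  1.7  -0.    0.66 -1.77] F [-0.1  0.2  0.9]
shift [ 0.41  0.   -0.02] mm 10 turn [0.   0.02 0.  ] to yaw 1.646
```

View pics/w15.png

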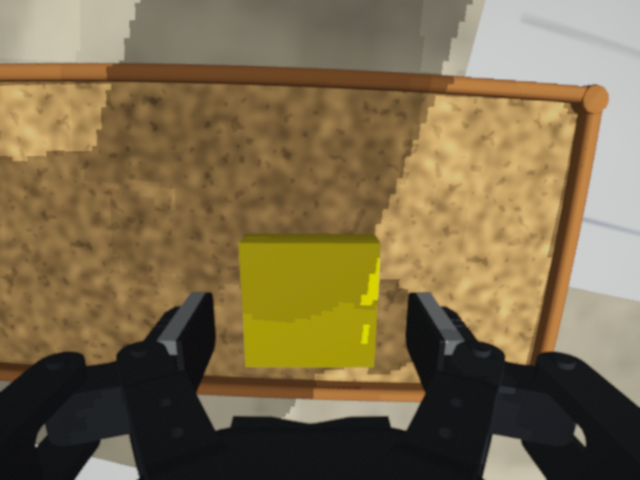

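The notes are centred and square between the jaws at (310,300). Going down further and closing.

Call:
carry_out(
  commands=[
    [[0.15,0,0,0,0,0,68],[0.3,0,0,0,0,0,68],[0.45,0,0,0,0,0,68],[0.55,0,0,0,0,0,68],[0.55,0,0,0,0,0,66]],
  ],
)

```text
t: 25.15
tcp_pos: [0.5731, 0.0409, 0.0035]
tool_rot: [-0.027, 0.707, 0.027, 0.706]
force: [0.0, -0.6, 0.1]
finger_gap: 0.775
```

Call:
carry_out(
  commands=[
    [[0,0,0,0,0,0,62],[0,0,0,0,0,0,57],[0,0,0,0,0,0,52],[0,0,0,0,0,0,46],[0,0,0,0,0,0,42]],
  ],
  force=25,
)

```text
t: 25.65
tcp_pos: [0.5737, 0.0409, 0.0043]
tool_rot: [-0.027, 0.706, 0.027, 0.707]
force: [-0.1, 0.6, 2.2]
finger_gap: 0.576
```

Run:
```python
from h import *
plan([.49,.3125,.1],np.pi/2+.22)
W=manip.snapshot("wrist");cv2.imwrite("pics/w16.png",W["image"][:,:,::-1])
```

```text
t 25.65 tcp [0.5737 0.0409 0.0043] cur yaw 1.646 gap 49.2 q [-0.12  0.8   1.7  -0.    0.64 -1.77] F [-0.1  0.6  2.2]
shift [-3.83 11.08 -2.52] mm 300 turn [-1.66  0.01  0.  ] to yaw 1.791
```

View pics/w16.png

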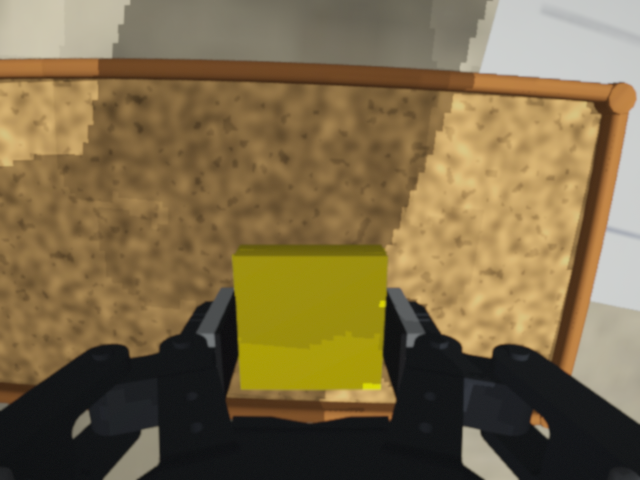

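Notes gripped at (310,315). Lifting.

Call:
carry_out(
  commands=[
    [[-0.2,0,0,0,0,0,42],[-0.7,0,0,0,0,0,42],[-1.5,0,0,0,0,0,42],[-2.5,0,0,0,0,0,42],[-3.4,0,0,0,0,0,42]],
  ],
)

```text
t: 26.2
tcp_pos: [0.5735, 0.0409, 0.0906]
tool_rot: [-0.027, 0.706, 0.027, 0.707]
force: [0.2, -0.6, -0.4]
finger_gap: 0.575
```

Call:
carry_out(
  commands=[
    [[-0.4,0.8,-0.2,-0.2,0,0,42],[-0.5,1.8,-0.4,-0.5,0,0,42],[-0.6,3,-0.7,-0.8,0,0,42],[-0.6,4.4,-1,-1.2,0,0,42],[-0.6,5.8,-1.3,-1.6,0,0,42]],
  ],
)

```text
t: 26.7
tcp_pos: [0.5299, 0.1841, 0.1051]
tool_rot: [-0.076, 0.703, 0.076, 0.703]
force: [1.6, 0.7, -0.0]
finger_gap: 0.58
```

Run:
```python
from h import *
plan([.49,.3125,.11],np.pi/2+.22)
W=manip.snapshot("wrist");cv2.imwrite("pics/w17.png",W["image"][:,:,::-1])
```

```text
t 26.7 tcp [0.5299 0.1841 0.1051] cur yaw 1.786 gap 49.6 q [ 0.14  0.62  1.7   0.    0.82 -1.65] F [ 1.6  0.7 -0. ]
shift [-0.2   5.36 -0.46] mm 135 turn [-0.05  0.01  0.  ] to yaw 1.791
```

View pics/w17.png

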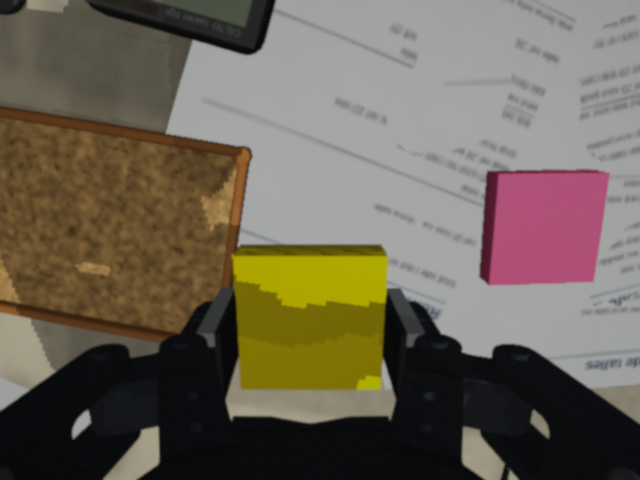

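Notes are held square at (310,315), and the pink pad is ahead at (545,227). Moving to above the pad.

Call:
carry_out(
  commands=[
    [[0,1.2,-0.1,0,0,0,42],[0,2.5,-0.2,0,0,0,42],[0,3.6,-0.3,0,0,0,42],[0,4.4,-0.4,0,0,0,42],[0,4.8,-0.4,0,0,0,42]],
  ],
)

```text
t: 27.25
tcp_pos: [0.4939, 0.2996, 0.1047]
tool_rot: [-0.076, 0.703, 0.077, 0.703]
force: [-0.4, -0.6, -0.2]
finger_gap: 0.577
```

Call:
carry_out(
  commands=[
    [[0,0,0,0,0,0,42],[0,0,0,0,0,0,42],[0,0,0,0,0,0,42],[0,0,0,0,0,0,42],[0,0,0,0,0,0,42]],
  ],
)

```text
t: 27.75
tcp_pos: [0.4951, 0.2974, 0.1039]
tool_rot: [-0.075, 0.703, 0.075, 0.703]
force: [-0.6, -0.5, -0.2]
finger_gap: 0.578
```

Run:
```python
from h import *
plan([.49,.3125,.11],np.pi/2+.22)
W=manip.snapshot("wrist");cv2.imwrite("pics/w18.png",W["image"][:,:,::-1])
import pickle;pickle.dump(W,open("w18.pkl","wb"))
```

```text
t 27.75 tcp [0.4951 0.2974 0.1039] cur yaw 1.784 gap 49.3 q [ 0.35  0.64  1.66 -0.    0.84 -1.44] F [-0.6 -0.5 -0.2]
shift [-0.24  0.63 -0.07] mm 17 turn [-0.07 -0.    0.  ] to yaw 1.791
```

View pics/w18.png

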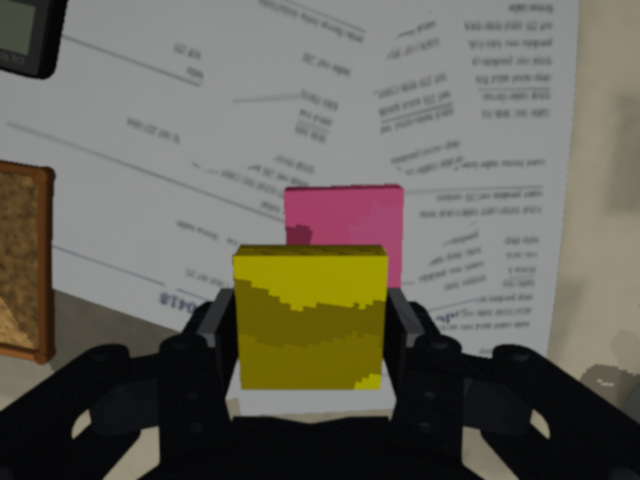

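Run:
```python
from h import *
import pickle;W=pickle.load(open("w18.pkl","rb"))
crop(W,270,170,160,100,5,"w18c.png")
R=cv2.Rodrigues(W["rvec"])[0];print(-R.T@W["tvec"])
```

```text
[0.43111621 0.28386852 0.2465009 ]
```

View pics/w18c.png

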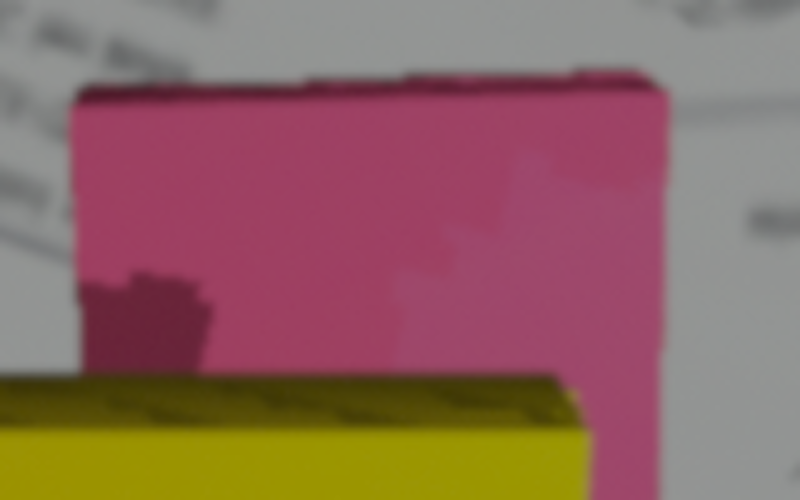

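Run:
```python
from h import *
import pickle;W=pickle.load(open("w18.pkl","rb"))
f=lambda p:(np.array(p,float)+.5)/5-.5+[270,170]
b=ray(W,f([(72,102),(668,92),(660,480),(84,370)]),.02)[:,:2]; print(b.round(4))
e=b[1]-b[0]; print(np.linalg.norm(e),np.arctan2(e[1],e[0])-np.pi/2)
a=np.arctan2(e[1],e[0])-np.pi/2
n=np.array([np.cos(a),np.sin(a)]); print("centre",(b[0]+b[1])/2+n*.0335)
for i,j in((1,2),(0,3)):
    d=b[j]-b[i]; print(np.arctan2(d[1],d[0]))
plan([*((b[0]+b[1])/2+n*.0335),.06],np.pi/2+.22)
```

```text
[[0.468  0.2772]
 [0.453  0.3404]
 [0.4963 0.3515]
 [0.4974 0.2845]]
0.06493172427767344 0.23235013559762785
centre [0.49309319 0.31654195]
0.25025785194825817
0.2426853181842063
t 27.8 tcp [0.4951 0.2976 0.1039] cur yaw 1.785 gap 49.1 q [ 0.35  0.64  1.66 -0.    0.84 -1.44] F [-0.9 -0.6 -0.7]
shift [1.76 0.76 0.08] mm 48 turn [-0.07 -0.    0.  ] to yaw 1.791
```

Run:
```python
from h import *
plan([.4925,.3155,.022],np.pi/2+.232)
```

```text
t 27.8 tcp [0.4951 0.2976 0.1039] cur yaw 1.785 gap 49.1 q [ 0.35  0.64  1.66 -0.    0.84 -1.44] F [-0.9 -0.6 -0.7]
shift [3.28 0.72 0.05] mm 84 turn [-0.21 -0.    0.  ] to yaw 1.803
```

Call:
carry_out(
  commands=[
    [[0.2,0.2,0.05,-0.1,0,0,42],[0.6,0.5,0.05,-0.2,0,0,42],[1.2,0.7,0.05,-0.2,0,0,42],[1.7,0.72,0.05,-0.2,0,0,42],[2,0.72,0.05,-0.2,0,0,42]],
  ],
)

```text
t: 28.3
tcp_pos: [0.4908, 0.316, 0.0517]
tool_rot: [-0.083, 0.703, 0.082, 0.701]
force: [-0.2, -1.1, -0.5]
finger_gap: 0.581
```

Call:
carry_out(
  commands=[
    [[0.1,0,0,0,0,0,42],[0.3,0,0,0,0,0,42],[0.5,0,0,0,0,0,42],[0.6,0,0,0,0,0,42],[0.6,0,0,0,0,0,42]],
  ],
)

```text
t: 28.8
tcp_pos: [0.4921, 0.3159, 0.0388]
tool_rot: [-0.082, 0.702, 0.082, 0.702]
force: [-0.0, -0.0, -0.8]
finger_gap: 0.577
```

Run:
```python
from h import *
plan([.4925,.3155,.02],np.pi/2+.232)
W=manip.snapshot("wrist");cv2.imwrite("pics/w19.png",W["image"][:,:,::-1])
```

```text
t 28.8 tcp [0.4921 0.3159 0.0388] cur yaw 1.803 gap 49.3 q [ 0.38  0.75  1.67 -0.    0.72 -1.42] F [-0.  -0.  -0.8]
shift [ 0.75 -0.02  0.01] mm 19 turn [ 0. -0.  0.] to yaw 1.803
```

View pics/w19.png

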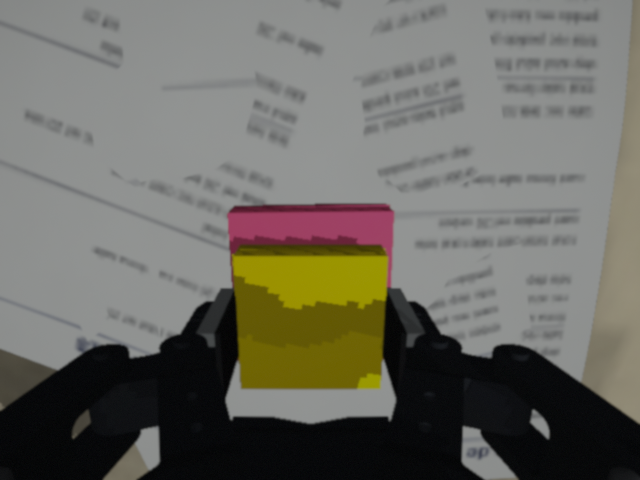

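Pad edges at 229/394 and notes edges at 233/388 put the notes laterally centred and parallel. Lowering.

Call:
carry_out(
  commands=[
    [[0.15,0,0,0,0,0,42],[0.35,0,0,0,0,0,42],[0.5,0,0,0,0,0,42],[0.63,0,0,0,0,0,42],[0.7,0,0,0,0,0,42]],
  ],
)

```text
t: 29.35
tcp_pos: [0.4919, 0.3159, 0.0209]
tool_rot: [-0.082, 0.703, 0.082, 0.702]
force: [0.5, 0.1, 0.6]
finger_gap: 0.581
```

Run:
```python
from h import *
plan([.4925,.3155,.0195],np.pi/2+.232)
W=manip.snapshot("wrist");crop(W,190,160,240,240,3,"w20.png")
```

```text
t 29.35 tcp [0.4919 0.3159 0.0209] cur yaw 1.803 gap 49.6 q [ 0.38  0.78  1.67  0.    0.69 -1.42] F [0.5 0.1 0.6]
shift [ 0.06 -0.02  0.02] mm 2 turn [ 0.   -0.01  0.  ] to yaw 1.803
```

View pics/w20.png

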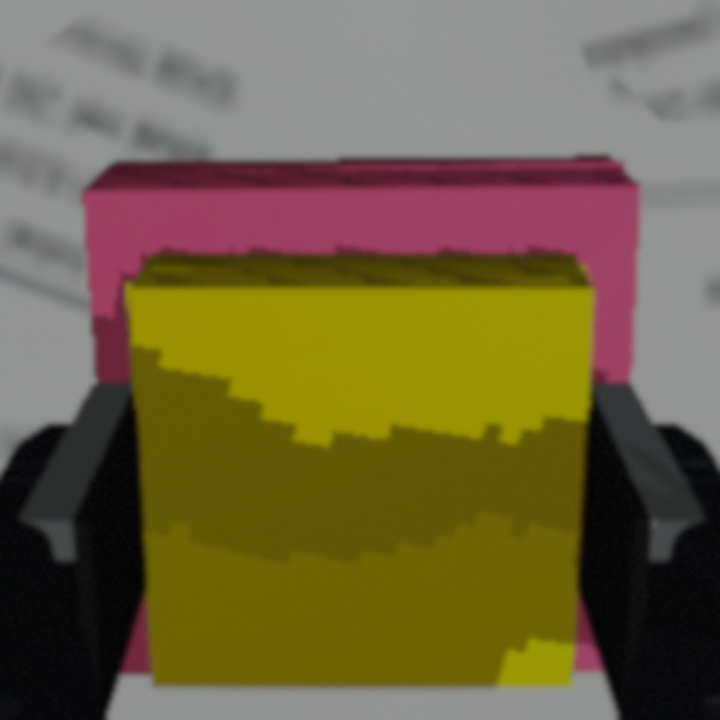

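The front margin is 67 px at 8.2 px/mm, about 8.1 mm, where ideal is 8. Centred, so I'll set it down and release.

Call:
carry_out(
  commands=[
    [[0.03,0,0,0,0,0,42],[0.05,0,0,0,0,0,42],[0.05,0,0,0,0,0,46],[0.05,0,0,0,0,0,54],[0.05,0,0,0,0,0,64]],
  ],
)

```text
t: 29.9
tcp_pos: [0.4923, 0.3161, 0.0204]
tool_rot: [-0.082, 0.702, 0.082, 0.702]
force: [-0.1, 0.5, 1.6]
finger_gap: 0.752
```

Call:
carry_out(
  commands=[
    [[-0.1,0,0,0,0,0,68],[-0.5,0,0,0,0,0,68],[-1.5,0,0,0,0,0,68],[-2.7,0,0,0,0,0,68],[-4,0,0,0,0,0,68]],
  ],
)

```text
t: 30.4
tcp_pos: [0.4918, 0.3158, 0.1215]
tool_rot: [-0.082, 0.703, 0.082, 0.702]
force: [0.3, -0.5, -1.0]
finger_gap: 0.796
```

Run:
```python
from h import *
plan([.3926,-.3115,.15],.049)
W=manip.snapshot("wrist");cv2.imwrite("pics/w21.png",W["image"][:,:,::-1])
```

```text
t 30.4 tcp [0.4918 0.3158 0.1215] cur yaw 1.803 gap 67.9 q [ 0.38  0.62  1.63 -0.    0.89 -1.42] F [ 0.3 -0.5 -1. ]
shift [ -1.13 -23.51  -9.64] mm 636 turn [-1.59e+01 -1.00e-02 -1.00e-02] to yaw 3.191
```

View pics/w21.png

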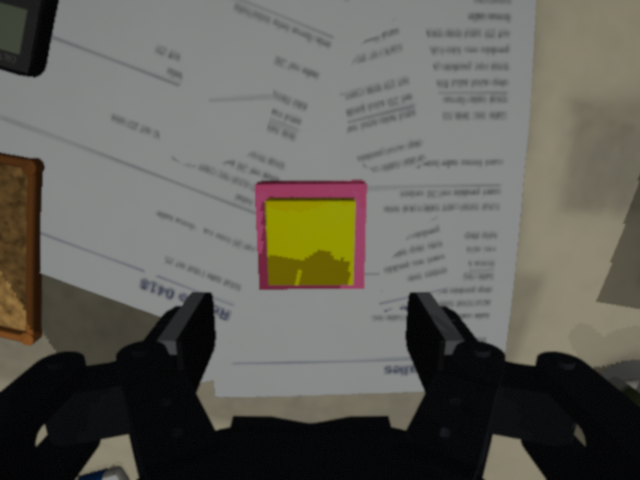

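The notes (266–355) sit squarely on the pad (257–366). Going back for the stamp.

Call:
carry_out(
  commands=[
    [[-0.4,-1,-0.4,1.2,0,0,60],[-1,-2.4,-1,2.8,0,0,50],[-1.4,-3.9,-1.6,4.5,0,0,50],[-1.6,-5.4,-2.2,6.2,0,0,50],[-1.6,-6.9,-2.8,7.9,0,0,50]],
  ],
)

```text
t: 30.95
tcp_pos: [0.4642, 0.1308, 0.1618]
tool_rot: [0.162, 0.687, -0.162, 0.69]
force: [1.1, -0.3, 0.0]
finger_gap: 0.586
```

Run:
```python
from h import *
plan([.3926,-.3115,.16],.049)
```

```text
t 30.95 tcp [0.4642 0.1308 0.1618] cur yaw 1.108 gap 50.1 q [ 0.04  0.44  1.86 -0.    0.84 -1.07] F [ 1.1 -0.3  0. ]
shift [  0.06 -17.11   5.33] mm 448 turn [12.14  0.02 -0.04] to yaw 0.049
```

Call:
carry_out(
  commands=[
    [[0,-1.5,0.5,1.6,0,0,50],[0,-3,0.9,3.2,0,0,50],[0,-4.6,1.4,4.8,0,0,50],[0,-6.2,1.9,6.4,0,0,50],[0,-7.8,2.4,8,0,0,50]],
  ],
)

```text
t: 31.45
tcp_pos: [0.4314, -0.071, 0.161]
tool_rot: [0.388, 0.591, -0.388, 0.592]
force: [-0.0, 0.7, 0.5]
finger_gap: 0.585
```

Run:
```python
from h import *
plan([.3926,-.3115,.16],.049)
```

```text
t 31.45 tcp [ 0.4314 -0.071   0.161 ] cur yaw 0.41 gap 50.0 q [-0.42  0.4   1.96  0.    0.78 -0.83] F [-0.   0.7  0.5]
shift [ 0.04 -5.26  8.2 ] mm 244 turn [ 4.14  0.01 -0.02] to yaw 0.049
```

Call:
carry_out(
  commands=[
    [[0,-1,1.5,1.2,0,0,50],[0,-2,3.1,2.4,0,0,50],[0,-3,4.7,3.4,0,0,50],[0,-3.9,6.1,4,0,0,50],[0,-4.5,7,4.1,0,0,50]],
  ],
)

```text
t: 31.95
tcp_pos: [0.3992, -0.2786, 0.1612]
tool_rot: [0.486, 0.512, -0.486, 0.515]
force: [-0.5, -0.5, 0.6]
finger_gap: 0.585
```

Call:
carry_out(
  commands=[
    [[0,0,0.3,0,0,0,50],[0,0,0.3,0,0,0,50],[0,0,0.3,0,0,0,50],[0,0,0.3,0,0,0,50],[0,0,0.3,0,0,0,50]],
  ],
)

```text
t: 32.45
tcp_pos: [0.3998, -0.2809, 0.1603]
tool_rot: [0.485, 0.515, -0.485, 0.514]
force: [0.4, 0.2, -0.2]
finger_gap: 0.584
```

Run:
```python
from h import *
plan([.3926,-.3115,.0365],.049)
W=manip.snapshot("wrist");cv2.imwrite("pics/w22.png",W["image"][:,:,::-1])
print(proj(W,[[.3925,-.3115,.073],[.465,-.3014,.098]]))
T=manip.snapshot("top");crop(T,140,220,100,90,6,"t22.png")
```

```text
t 32.45 tcp [ 0.3998 -0.2809  0.1603] cur yaw 0.06 gap 49.8 q [-0.84  0.46  1.84  0.    0.85 -0.9 ] F [ 0.4  0.2 -0.2]
shift [ 4.95 -0.36  1.21] mm 128 turn [ 0.12 -0.01  0.  ] to yaw 0.049
[[294.47483077 292.89749664]
 [429.90698379 300.78610185]]
```

View pics/w22.png

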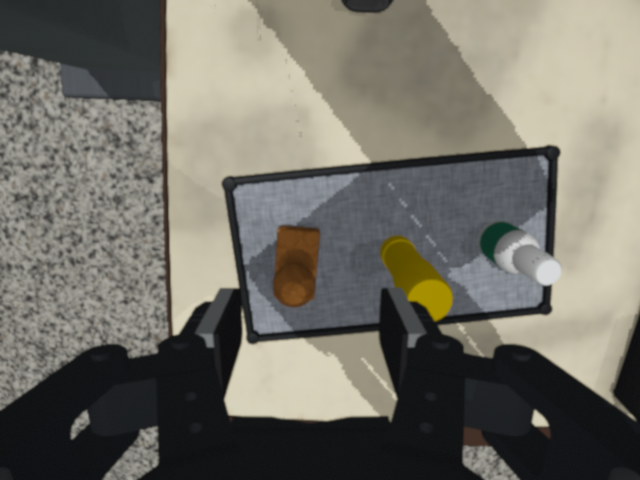

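View pics/t22.png

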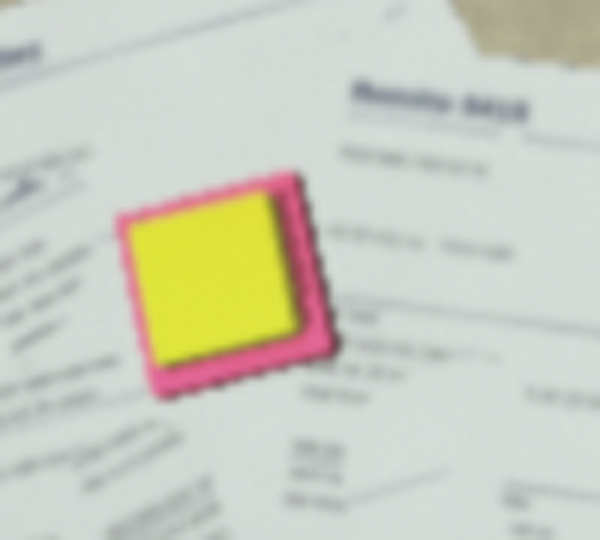

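Run:
```python
from h import *
T=manip.snapshot("top")
f=lambda p:(np.array(p,float)+.5)/6-.5+[140,220]
P=ray(T,f([(117,215),(298,173),(338,350),(158,398)]),.02);N=ray(T,f([(128,228),(268,192),(298,330),(158,366)]),.034)
print(P.mean(0),N.mean(0),N.mean(0)-P.mean(0),np.linalg.norm((N-P).mean(0)[:2]))
for A in(P,N): print([np.linalg.norm(A[i]-A[i-1]).round(4) for i in range(4)])
```

```text
[0.49074959 0.31354009 0.02      ] [0.49063469 0.31468777 0.034     ] [-0.0001149   0.00114768  0.014     ] 0.0011534205116188975
[np.float64(0.0665), np.float64(0.0659), np.float64(0.0642), np.float64(0.0653)]
[np.float64(0.0495), np.float64(0.0506), np.float64(0.0493), np.float64(0.0502)]
```

The notes' centre is 1.2 mm from the pad's centre in the top view. The stamp handle is at (294,290), as predicted. Picking it up.

Call:
carry_out(
  commands=[
    [[0.3,-0.2,0.5,0.1,0,0,45],[0.8,-0.36,1,0.12,0,0,45],[1.6,-0.36,1.2,0.12,0,0,45],[2.4,-0.36,1.2,0.12,0,0,45],[2.8,-0.36,1.2,0.12,0,0,45]],
  ],
)

```text
t: 33.1
tcp_pos: [0.3913, -0.3134, 0.0878]
tool_rot: [0.489, 0.512, -0.488, 0.51]
force: [-0.8, -0.2, 0.1]
finger_gap: 0.527
```

Run:
```python
from h import *
plan([.3926,-.3115,.036],.049)
```

```text
t 33.1 tcp [ 0.3913 -0.3134  0.0878] cur yaw 0.046 gap 45.0 q [-0.9   0.6   1.86 -0.    0.69 -0.94] F [-0.8 -0.2  0.1]
shift [ 2.07  0.06 -0.07] mm 52 turn [-0.04 -0.03  0.02] to yaw 0.049
```

Call:
carry_out(
  commands=[
    [[0.4,0.05,-0.05,0,0,0,45],[0.9,0.05,-0.05,0,0,0,45],[1.5,0.05,-0.05,0,0,0,45],[1.9,0.05,-0.05,0,0,0,45],[2.02,0.05,-0.05,0,0,0,45]],
  ],
)

```text
t: 33.6
tcp_pos: [0.3934, -0.3112, 0.0387]
tool_rot: [0.488, 0.512, -0.488, 0.511]
force: [-0.0, 0.2, -0.2]
finger_gap: 0.527
```

Run:
```python
from h import *
plan([.3926,-.3115,.036],.049)
W=manip.snapshot("wrist");cv2.imwrite("pics/w23.png",W["image"][:,:,::-1])
```

```text
t 33.6 tcp [ 0.3934 -0.3112  0.0387] cur yaw 0.048 gap 45.0 q [-0.89  0.69  1.88 -0.    0.57 -0.94] F [-0.   0.2 -0.2]
shift [ 0.11 -0.03  0.01] mm 3 turn [-0.02 -0.01  0.01] to yaw 0.049
```

View pics/w23.png

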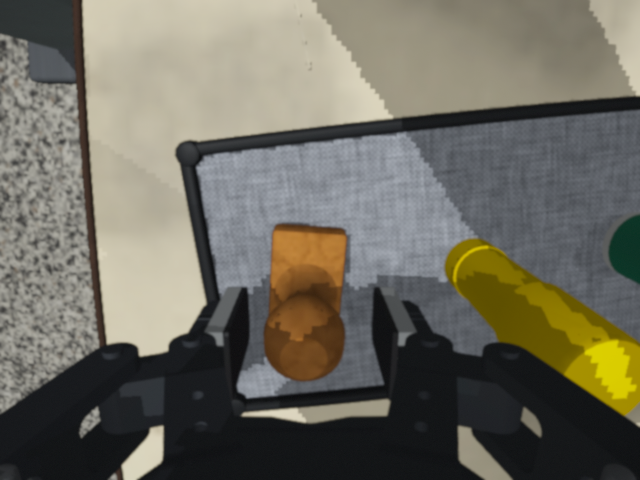

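The stamp is between the jaws at (305,340). Closing.

Call:
carry_out(
  commands=[
    [[0.1,-0.05,0,0,0,0,42],[0.1,-0.05,0,0,0,0,32],[0.1,-0.05,0,0,0,0,24],[0.1,-0.05,0,0,0,0,15],[0.1,-0.05,0,0,0,0,12]],
  ],
  force=30,
)

```text
t: 34.15
tcp_pos: [0.3925, -0.3118, 0.0377]
tool_rot: [0.488, 0.511, -0.488, 0.512]
force: [-0.7, 0.6, 3.0]
finger_gap: 0.285
```

Call:
carry_out(
  commands=[
    [[-0.2,0,0,0,0,0,12],[-0.7,0,0,0,0,0,12],[-1.4,0,0,0,0,0,12],[-2.2,0,0,0,0,0,12],[-2.8,0,0,0,0,0,12]],
  ],
)

```text
t: 34.65
tcp_pos: [0.3927, -0.3119, 0.109]
tool_rot: [0.488, 0.511, -0.488, 0.512]
force: [-0.3, -1.1, -0.9]
finger_gap: 0.282
```

Run:
```python
from h import *
plan([.5212,.0853,.106],.049)
W=manip.snapshot("wrist");cv2.imwrite("pics/w24.png",W["image"][:,:,::-1])
```

```text
t 34.65 tcp [ 0.3927 -0.3119  0.109 ] cur yaw 0.047 gap 24.1 q [-0.89  0.56  1.85  0.    0.73 -0.94] F [-0.3 -1.1 -0.9]
shift [  0.11   5.89 -15.63] mm 417 turn [-0.02  0.01 -0.01] to yaw 0.049
```

View pics/w24.png

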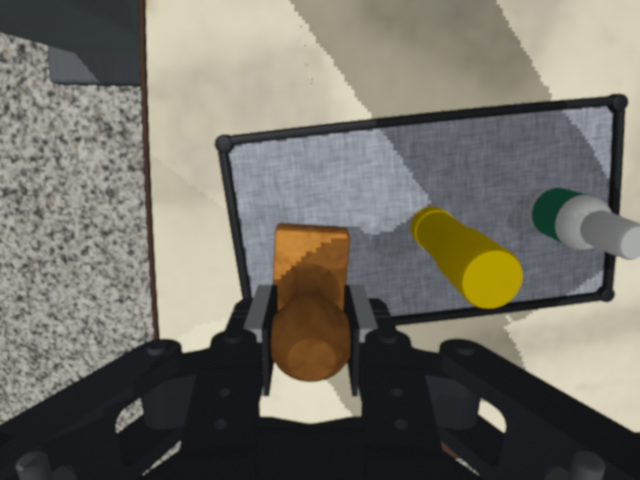

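Stamp is held the same way as before, at (310,337). Carrying it home.

Call:
carry_out(
  commands=[
    [[0,0,-0.4,0,0,0,12],[0,0.1,-1.2,0,0,0,12],[0,0.4,-2.4,0,0,0,12],[0,0.9,-3.8,0,0,0,12],[0,1.5,-5.2,0,0,0,12]],
  ],
)

```text
t: 35.2
tcp_pos: [0.422, -0.1766, 0.1062]
tool_rot: [0.488, 0.513, -0.488, 0.51]
force: [0.3, -0.5, -0.6]
finger_gap: 0.282
```

Call:
carry_out(
  commands=[
    [[0,0.6,-1.4,0,0,0,12],[0,1.2,-2.8,0,0,0,12],[0,1.8,-4.2,0,0,0,12],[0,2.4,-5.6,0,0,0,12],[0,3,-7,0,0,0,12]],
  ],
)

```text
t: 35.7
tcp_pos: [0.4884, 0.0017, 0.1061]
tool_rot: [0.487, 0.513, -0.488, 0.511]
force: [1.1, -0.7, -0.8]
finger_gap: 0.285
```

Call:
carry_out(
  commands=[
    [[0,0.5,-1.2,0,0,0,12],[0,1,-2.2,0,0,0,12],[0,1.3,-2.9,0,0,0,12],[0,1.4,-3.3,0,0,0,12],[0,1.4,-3.4,0,0,0,12]],
  ],
)

```text
t: 36.2
tcp_pos: [0.5196, 0.0867, 0.1063]
tool_rot: [0.487, 0.513, -0.488, 0.511]
force: [0.0, -0.4, -1.2]
finger_gap: 0.282
```

Run:
```python
from h import *
plan([.5212,.0853,.045],.049)
```

```text
t 36.2 tcp [0.5196 0.0867 0.1063] cur yaw 0.05 gap 24.1 q [-0.05  0.59  1.79  0.    0.77 -0.1 ] F [ 0.  -0.4 -1.2]
shift [2.45 0.07 0.06] mm 61 turn [ 0.01 -0.    0.03] to yaw 0.049
```

Call:
carry_out(
  commands=[
    [[0.3,0.05,0.02,0,0,0,12],[0.9,0.05,0.03,0,0,0,12],[1.6,0.05,0.03,0,0,0,12],[2.1,0.05,0.03,0,0,0,12],[2.4,0.05,0.03,0,0,0,12]],
  ],
)

```text
t: 36.7
tcp_pos: [0.5215, 0.0834, 0.0458]
tool_rot: [0.488, 0.512, -0.489, 0.511]
force: [-0.4, -0.7, -1.4]
finger_gap: 0.28
```

Run:
```python
from h import *
plan([.5212,.0853,.0375],.049)
W=manip.snapshot("wrist");cv2.imwrite("pics/w25.png",W["image"][:,:,::-1])
```

```text
t 36.7 tcp [0.5215 0.0834 0.0458] cur yaw 0.046 gap 23.9 q [-0.05  0.7   1.81 -0.    0.64 -0.1 ] F [-0.4 -0.7 -1.4]
shift [ 0.33 -0.01 -0.08] mm 8 turn [-0.04 -0.    0.03] to yaw 0.049
```

View pics/w25.png

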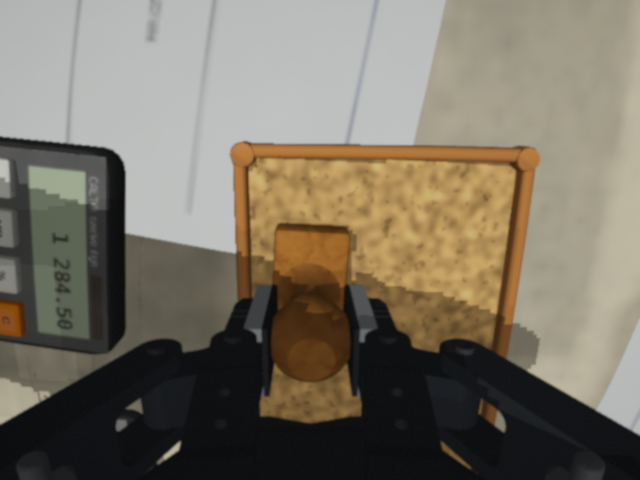

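Stamp is over its spot at (312,300), lined up with the organiser. Setting it down.

Call:
carry_out(
  commands=[
    [[0.1,0,-0.04,0,0,0,12],[0.2,0,-0.04,0,0,0,12],[0.3,0,-0.04,0,0,0,12],[0.32,0,-0.04,0,0,0,12],[0.32,0,-0.04,0,0,0,12]],
  ],
)

```text
t: 37.25
tcp_pos: [0.5227, 0.0853, 0.0394]
tool_rot: [0.488, 0.512, -0.488, 0.512]
force: [0.6, -1.0, -0.6]
finger_gap: 0.287
```

Run:
```python
from h import *
plan([.5212,.0853,.037],.049)
```

```text
t 37.25 tcp [0.5227 0.0853 0.0394] cur yaw 0.048 gap 24.5 q [-0.05  0.71  1.81 -0.    0.62 -0.1 ] F [ 0.6 -1.  -0.6]
shift [ 0.1  -0.06 -0.  ] mm 3 turn [-0.02  0.   -0.01] to yaw 0.049
```

Call:
carry_out(
  commands=[
    [[0.04,-0.05,0,0,0,0,12],[0.07,-0.05,0,0,0,0,12],[0.08,-0.05,0,0,0,0,12],[0.08,-0.05,0,0,0,0,20],[0.08,-0.05,0,0,0,0,30]],
  ],
)

```text
t: 37.75
tcp_pos: [0.5215, 0.0851, 0.0374]
tool_rot: [0.488, 0.512, -0.488, 0.512]
force: [0.3, -0.4, 0.1]
finger_gap: 0.347
```

Call:
carry_out(
  commands=[
    [[0,0,0,0,0,0,42],[-0.3,0,0,0,0,0,45],[-1,0,0,0,0,0,45],[-2.2,0,0,0,0,0,45],[-3.6,0,0,0,0,0,45]],
  ],
)

```text
t: 38.25
tcp_pos: [0.5205, 0.0851, 0.1276]
tool_rot: [0.487, 0.512, -0.489, 0.511]
force: [-0.2, -0.3, -0.2]
finger_gap: 0.526
```

Run:
```python
from h import *
plan([.4648,-.3014,.17],.049)
W=manip.snapshot("wrist");cv2.imwrite("pics/w26.png",W["image"][:,:,::-1])
```

```text
t 38.25 tcp [0.5205 0.0851 0.1276] cur yaw 0.047 gap 45.0 q [-0.05  0.55  1.77 -0.    0.82 -0.1 ] F [-0.2 -0.3 -0.2]
shift [-1.69 -2.96 15.34] mm 393 turn [-0.02 -0.    0.03] to yaw 0.049
```

View pics/w26.png

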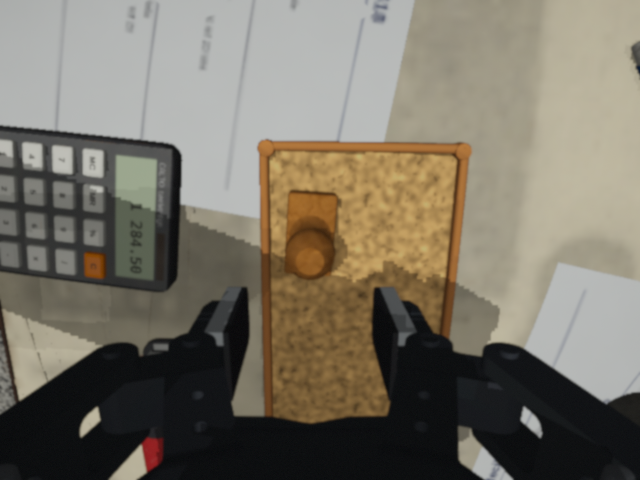

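Stamp stands upright and square at (311,235). Now the glue.

Call:
carry_out(
  commands=[
    [[-0.5,-0.2,1,0,0,0,45],[-1,-0.5,2.4,0,0,0,45],[-1.4,-0.8,4,0,0,0,45],[-1.7,-1.1,5.6,0,0,0,45],[-1.7,-1.4,7.2,0,0,0,45]],
  ],
)

```text
t: 38.8
tcp_pos: [0.4953, -0.098, 0.1712]
tool_rot: [0.488, 0.511, -0.487, 0.513]
force: [-0.4, -0.2, -1.1]
finger_gap: 0.525
```

Call:
carry_out(
  commands=[
    [[0,-0.4,1.7,0,0,0,45],[0,-0.7,3.4,0,0,0,45],[0,-1,5.1,0,0,0,45],[0,-1.3,6.6,0,0,0,45],[0,-1.5,7.6,0,0,0,45]],
  ],
)

```text
t: 39.3
tcp_pos: [0.4661, -0.291, 0.1701]
tool_rot: [0.488, 0.51, -0.489, 0.512]
force: [0.7, -0.5, -0.5]
finger_gap: 0.529
```

Call:
carry_out(
  commands=[
    [[0,0,0.3,0,0,0,45],[0,0,0.3,0,0,0,45],[0,0,0.3,0,0,0,45],[0,0,0.3,0,0,0,45],[0,0,0.3,0,0,0,45]],
  ],
)

```text
t: 39.8
tcp_pos: [0.4669, -0.2939, 0.1698]
tool_rot: [0.488, 0.512, -0.488, 0.512]
force: [-0.1, 0.4, -0.1]
finger_gap: 0.529
```

Run:
```python
from h import *
plan([.4648,-.3014,.0525],.049)
W=manip.snapshot("wrist");cv2.imwrite("pics/w27.png",W["image"][:,:,::-1])
print(proj(W,[[.4648,-.3014,.098]]))
```

```text
t 39.8 tcp [ 0.4669 -0.2939  0.1698] cur yaw 0.049 gap 45.2 q [-0.76  0.51  1.68  0.    0.95 -0.81] F [-0.1  0.4 -0.1]
shift [ 4.69 -0.1   0.3 ] mm 118 turn [ 0.   -0.01  0.  ] to yaw 0.049
[[305.40711019 264.98784548]]
```

View pics/w27.png

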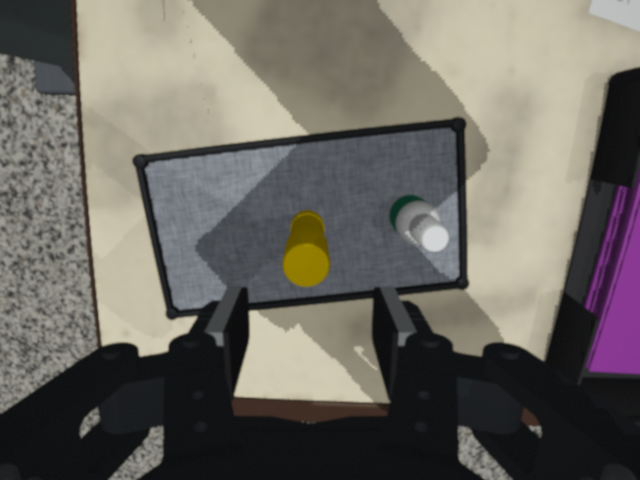

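Glue top is at (306,265), as predicted. Descending.

Call:
carry_out(
  commands=[
    [[0.3,-0.1,0.2,0,0,0,45],[0.9,-0.1,0.3,0,0,0,45],[1.7,-0.1,0.3,0,0,0,45],[2.6,-0.1,0.3,0,0,0,45],[3.4,-0.1,0.3,0,0,0,45]],
  ],
)

```text
t: 40.35
tcp_pos: [0.4643, -0.3029, 0.0834]
tool_rot: [0.488, 0.512, -0.488, 0.512]
force: [0.3, 1.8, 0.0]
finger_gap: 0.527
```

Call:
carry_out(
  commands=[
    [[0.6,0,0,0,0,0,45],[1,0,0,0,0,0,45],[1.25,0,0,0,0,0,45],[1.28,0,0,0,0,0,45],[1.28,0,0,0,0,0,42]],
  ],
)

```text
t: 40.85
tcp_pos: [0.4648, -0.3032, 0.053]
tool_rot: [0.488, 0.511, -0.488, 0.512]
force: [-0.7, -0.1, -0.2]
finger_gap: 0.491
```

Call:
carry_out(
  commands=[
    [[0,0,0,0,0,0,36],[0,0,0,0,0,0,28],[0,0,0,0,0,0,20],[0,0,0,0,0,0,12],[0,0,0,0,0,0,12]],
  ],
  force=20,
)

```text
t: 41.35
tcp_pos: [0.4649, -0.3033, 0.0534]
tool_rot: [0.488, 0.511, -0.488, 0.512]
force: [-0.3, 0.5, 5.9]
finger_gap: 0.305
```

Call:
carry_out(
  commands=[
    [[-0.2,0,0,0,0,0,12],[-0.7,0,0,0,0,0,12],[-1.4,0,0,0,0,0,12],[-2.2,0,0,0,0,0,12],[-2.8,0,0,0,0,0,12]],
  ],
)

```text
t: 41.85
tcp_pos: [0.4648, -0.3031, 0.1244]
tool_rot: [0.488, 0.511, -0.488, 0.512]
force: [0.3, 0.0, 0.1]
finger_gap: 0.305
```

Run:
```python
from h import *
plan([.5247,.0194,.123],.049)
W=manip.snapshot("wrist");cv2.imwrite("pics/w28.png",W["image"][:,:,::-1])
```

```text
t 41.85 tcp [ 0.4648 -0.3031  0.1244] cur yaw 0.047 gap 26.0 q [-0.78  0.58  1.71  0.    0.85 -0.83] F [0.3 0.  0.1]
shift [  0.05   3.   -12.77] mm 328 turn [-0.02  0.01 -0.01] to yaw 0.049
```

View pics/w28.png

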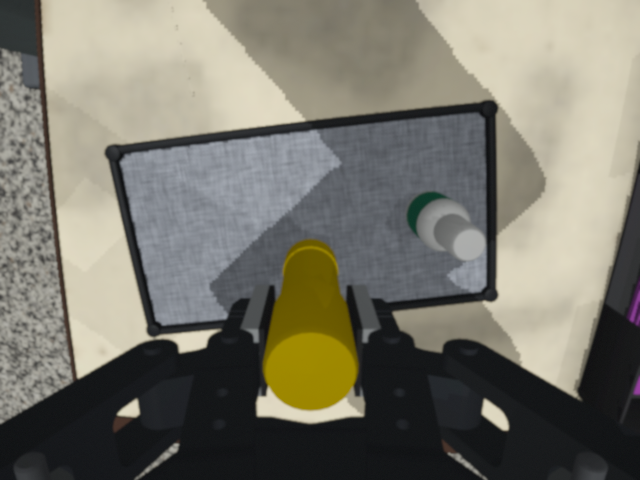

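Call:
carry_out(
  commands=[
    [[0,0.1,-0.4,0,0,0,12],[0,0.3,-1.2,0,0,0,12],[0,0.6,-2.4,0,0,0,12],[0,0.9,-3.8,0,0,0,12],[0,1.2,-5.2,0,0,0,12]],
  ],
)

```text
t: 42.4
tcp_pos: [0.4876, -0.1695, 0.1218]
tool_rot: [0.488, 0.512, -0.488, 0.511]
force: [-0.0, 0.8, -0.7]
finger_gap: 0.303
```

Call:
carry_out(
  commands=[
    [[0,0.4,-1.4,0,0,0,12],[0,0.7,-2.8,0,0,0,12],[0,1,-4,0,0,0,12],[0,1.3,-5.2,0,0,0,12],[0,1.5,-6.2,0,0,0,12]],
  ],
)

```text
t: 42.9
tcp_pos: [0.5175, -0.0125, 0.1218]
tool_rot: [0.487, 0.513, -0.488, 0.511]
force: [-0.4, -0.5, -0.9]
finger_gap: 0.304
```

Call:
carry_out(
  commands=[
    [[0,0.1,-0.7,0,0,0,12],[0,0.2,-1.1,0,0,0,12],[0,0.3,-1.3,0,0,0,12],[0,0.3,-1.3,0,0,0,12],[0,0.3,-1.3,0,0,0,12]],
  ],
)

```text
t: 43.4
tcp_pos: [0.5245, 0.0172, 0.1226]
tool_rot: [0.488, 0.512, -0.488, 0.512]
force: [-0.2, 0.2, -0.1]
finger_gap: 0.298
```

Run:
```python
from h import *
plan([.5247,.0177,.055],.049)
W=manip.snapshot("wrist");cv2.imwrite("pics/w29.png",W["image"][:,:,::-1])
```

```text
t 43.4 tcp [0.5245 0.0172 0.1226] cur yaw 0.047 gap 25.4 q [-0.18  0.56  1.78 -0.    0.8  -0.23] F [-0.2  0.2 -0.1]
shift [ 2.7   0.01 -0.02] mm 68 turn [-0.03  0.    0.  ] to yaw 0.049
```

View pics/w29.png

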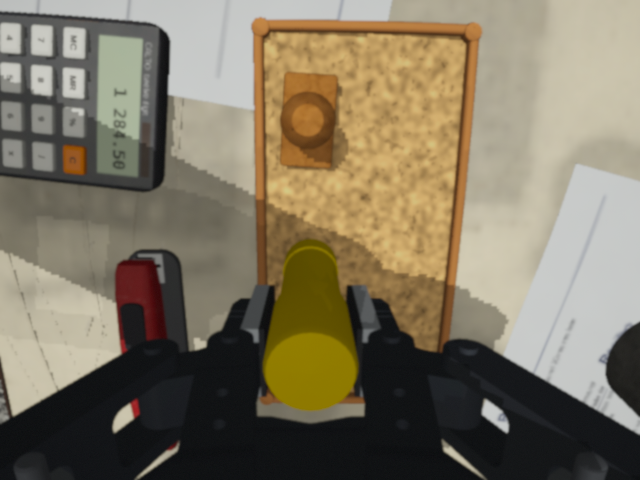

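Glue is over its spot, and the stamp at (309,120) is undisturbed. Lowering.

Call:
carry_out(
  commands=[
    [[0.3,0,0,0,0,0,12],[0.9,0,0,0,0,0,12],[1.6,0,0,0,0,0,12],[2.2,0,0,0,0,0,12],[2.5,0,0,0,0,0,12]],
  ],
)

```text
t: 43.95
tcp_pos: [0.5236, 0.0172, 0.0587]
tool_rot: [0.488, 0.512, -0.489, 0.511]
force: [-0.5, 0.4, -1.0]
finger_gap: 0.301
```

Run:
```python
from h import *
plan([.5247,.0177,.053],.049)
```

```text
t 43.95 tcp [0.5236 0.0172 0.0587] cur yaw 0.046 gap 25.7 q [-0.18  0.67  1.82 -0.    0.66 -0.23] F [-0.5  0.4 -1. ]
shift [ 0.23  0.05 -0.02] mm 6 turn [-0.03 -0.01  0.03] to yaw 0.049
```

Call:
carry_out(
  commands=[
    [[0.1,0,0,0,0,0,12],[0.2,0,0,0,0,0,12],[0.27,0,0,0,0,0,12],[0.28,0,0,0,0,0,12],[0.28,0,0,0,0,0,12]],
  ],
)

```text
t: 44.45
tcp_pos: [0.5248, 0.0177, 0.0536]
tool_rot: [0.488, 0.511, -0.488, 0.512]
force: [0.4, -0.0, -0.8]
finger_gap: 0.3
```

Call:
carry_out(
  commands=[
    [[0,0,0,0,0,0,12],[0,0,0,0,0,0,18],[0,0,0,0,0,0,26],[0,0,0,0,0,0,36],[0,0,0,0,0,0,44]],
  ],
)

```text
t: 44.95
tcp_pos: [0.5246, 0.0177, 0.0533]
tool_rot: [0.488, 0.512, -0.488, 0.512]
force: [0.2, -0.9, -0.4]
finger_gap: 0.518
```

Call:
carry_out(
  commands=[
    [[0,0,0,0,0,0,48],[-0.3,0,0,0,0,0,48],[-1,0,0,0,0,0,48],[-2.2,0,0,0,0,0,48],[-3.6,0,0,0,0,0,48]],
  ],
)

```text
t: 45.45
tcp_pos: [0.5236, 0.0178, 0.1437]
tool_rot: [0.488, 0.512, -0.489, 0.511]
force: [0.9, -0.1, -0.5]
finger_gap: 0.559
```

Run:
```python
from h import *
plan([.5392,-.2882,.16],.049)
W=manip.snapshot("wrist");cv2.imwrite("pics/w30.png",W["image"][:,:,::-1])
```

```text
t 45.45 tcp [0.5236 0.0178 0.1437] cur yaw 0.047 gap 47.7 q [-0.18  0.52  1.77 -0.    0.86 -0.23] F [ 0.9 -0.1 -0.5]
shift [-0.66  0.05 12.26] mm 307 turn [-0.02 -0.01  0.03] to yaw 0.049
```

View pics/w30.png

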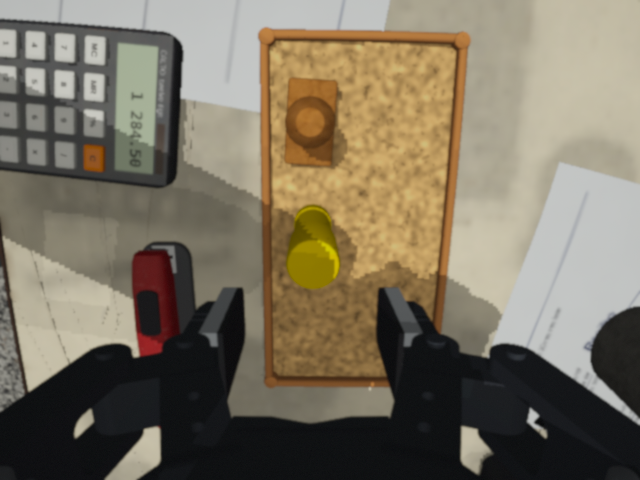

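Glue stands upright at (313,250). Now the bottle.

Call:
carry_out(
  commands=[
    [[-0.4,0,0.8,0,0,0,45],[-0.6,0,2,0,0,0,45],[-0.7,0,3.5,0,0,0,45],[-0.7,0,5.1,0,0,0,45],[-0.7,0,6.7,0,0,0,45]],
  ],
)

```text
t: 46.0
tcp_pos: [0.5324, -0.1509, 0.1614]
tool_rot: [0.488, 0.511, -0.488, 0.512]
force: [-0.5, 0.8, -0.3]
finger_gap: 0.523
```

Call:
carry_out(
  commands=[
    [[0,0,1.6,0,0,0,45],[0,0,3,0,0,0,45],[0,0,4.2,0,0,0,45],[0,0,4.9,0,0,0,45],[0,0,5.2,0,0,0,45]],
  ],
)

```text
t: 46.5
tcp_pos: [0.5385, -0.281, 0.1609]
tool_rot: [0.489, 0.511, -0.488, 0.511]
force: [-1.1, 0.7, 0.4]
finger_gap: 0.527
```

Call:
carry_out(
  commands=[
    [[0,0,0,0,0,0,45],[0,0,0,0,0,0,45],[0,0,0,0,0,0,45],[0,0,0,0,0,0,45],[0,0,0,0,0,0,45]],
  ],
)

```text
t: 47.0
tcp_pos: [0.5387, -0.2785, 0.1608]
tool_rot: [0.488, 0.512, -0.488, 0.512]
force: [-0.1, -0.4, -0.2]
finger_gap: 0.529
```

Run:
```python
from h import *
plan([.5392,-.2882,.0475],.049)
W=manip.snapshot("wrist");cv2.imwrite("pics/w31.png",W["image"][:,:,::-1])
print(proj(W,[[.5392,-.2882,.079]]))
```

```text
t 47.0 tcp [ 0.5387 -0.2785  0.1608] cur yaw 0.048 gap 45.2 q [-0.66  0.59  1.55  0.    1.01 -0.71] F [-0.1 -0.4 -0.2]
shift [4.53 0.   0.39] mm 114 turn [-0.01 -0.    0.  ] to yaw 0.049
[[310.09490191 262.91136292]]
```

View pics/w31.png

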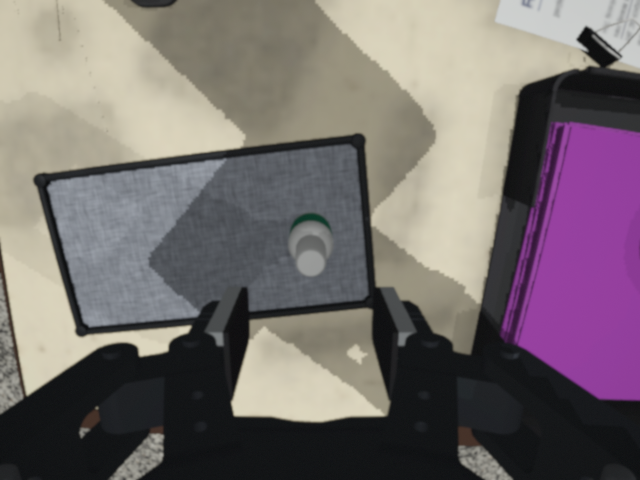

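Cap is at (311,263), as predicted. Descending and gripping.

Call:
carry_out(
  commands=[
    [[0.3,0,0.3,0,0,0,45],[0.9,0,0.38,0,0,0,45],[1.7,0,0.38,0,0,0,45],[2.6,0,0.38,0,0,0,42],[3.3,0,0.38,0,0,0,40]],
  ],
)

```text
t: 47.55
tcp_pos: [0.538, -0.2887, 0.0756]
tool_rot: [0.488, 0.512, -0.488, 0.511]
force: [0.3, -1.3, -0.2]
finger_gap: 0.473
```

Call:
carry_out(
  commands=[
    [[0.5,0,0,0,0,0,38],[0.9,0,0,0,0,0,38],[1.15,0,0,0,0,0,38],[1.2,0,0,0,0,0,38],[1.2,0,0,0,0,0,36]],
  ],
)

```text
t: 48.05
tcp_pos: [0.5392, -0.2891, 0.0484]
tool_rot: [0.488, 0.511, -0.488, 0.512]
force: [0.3, 0.3, 0.2]
finger_gap: 0.424
```

Call:
carry_out(
  commands=[
    [[0,0,0,0,0,0,32],[0,0,0,0,0,0,24],[0,0,0,0,0,0,16],[0,0,0,0,0,0,5],[0,0,0,0,0,0,5]],
  ],
  force=20,
)

```text
t: 48.55
tcp_pos: [0.5393, -0.2892, 0.049]
tool_rot: [0.488, 0.511, -0.488, 0.512]
force: [-0.3, 0.1, 4.4]
finger_gap: 0.197
```

Call:
carry_out(
  commands=[
    [[-0.2,0,0,0,0,0,5],[-0.7,0,0,0,0,0,5],[-1.4,0,0,0,0,0,5],[-2.1,0,0,0,0,0,5],[-2.6,0,0,0,0,0,5]],
  ],
)

```text
t: 49.05
tcp_pos: [0.5394, -0.2892, 0.115]
tool_rot: [0.488, 0.511, -0.488, 0.512]
force: [0.4, 0.1, -0.5]
finger_gap: 0.199
```

Run:
```python
from h import *
plan([.5282,-.0561,.113],.049)
W=manip.snapshot("wrist");cv2.imwrite("pics/w32.png",W["image"][:,:,::-1])
```

```text
t 49.05 tcp [ 0.5394 -0.2892  0.115 ] cur yaw 0.047 gap 17.0 q [-0.67  0.66  1.57  0.    0.92 -0.72] F [ 0.4  0.1 -0.5]
shift [ 0.07 -0.01 -9.34] mm 233 turn [-0.02  0.01 -0.02] to yaw 0.049
```

View pics/w32.png

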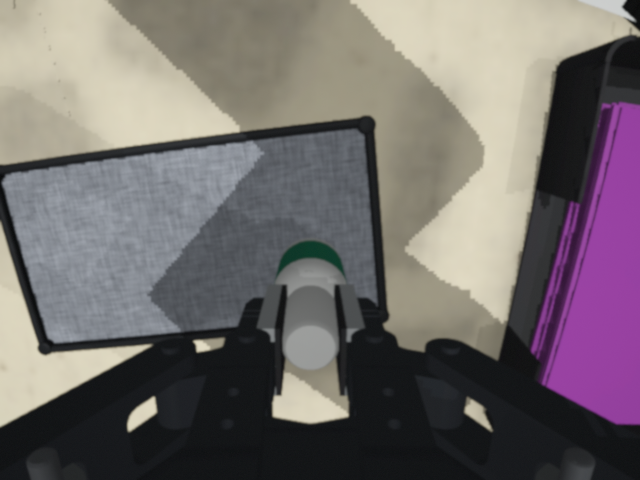

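Bottle is held at (310,340). Carrying it back.

Call:
carry_out(
  commands=[
    [[0,0,-0.3,0,0,0,5],[0,0,-1,0,0,0,5],[0,0,-2,0,0,0,5],[0,0,-3.2,0,0,0,5],[0,0,-4.4,0,0,0,5]],
  ],
)

```text
t: 49.6
tcp_pos: [0.5323, -0.1762, 0.112]
tool_rot: [0.488, 0.513, -0.488, 0.51]
force: [0.5, -0.6, 0.0]
finger_gap: 0.201
```

Call:
carry_out(
  commands=[
    [[0,0,-1.2,0,0,0,5],[0,0,-2.4,0,0,0,5],[0,0,-3.6,0,0,0,5],[0,0,-4.5,0,0,0,5],[0,0,-4.9,0,0,0,5]],
  ],
)

```text
t: 50.1
tcp_pos: [0.5257, -0.0531, 0.1122]
tool_rot: [0.487, 0.514, -0.488, 0.511]
force: [0.1, 0.2, 0.1]
finger_gap: 0.2
```

Call:
carry_out(
  commands=[
    [[0.2,0,0,0,0,0,5],[0.6,0,0,0,0,0,5],[1,0,0,0,0,0,5],[1.4,0,0,0,0,0,5],[1.6,0,0,0,0,0,5]],
  ],
)

```text
t: 50.6
tcp_pos: [0.5273, -0.0573, 0.0715]
tool_rot: [0.488, 0.512, -0.489, 0.511]
force: [-0.5, -0.8, -0.3]
finger_gap: 0.201
```

Run:
```python
from h import *
plan([.5282,-.057,.049],.049)
W=manip.snapshot("wrist");cv2.imwrite("pics/w33.png",W["image"][:,:,::-1])
```

```text
t 50.6 tcp [ 0.5273 -0.0573  0.0715] cur yaw 0.046 gap 17.1 q [-0.32  0.65  1.8  -0.    0.7  -0.36] F [-0.5 -0.8 -0.3]
shift [ 0.9   0.04 -0.01] mm 23 turn [-0.04 -0.01  0.03] to yaw 0.049
```

View pics/w33.png

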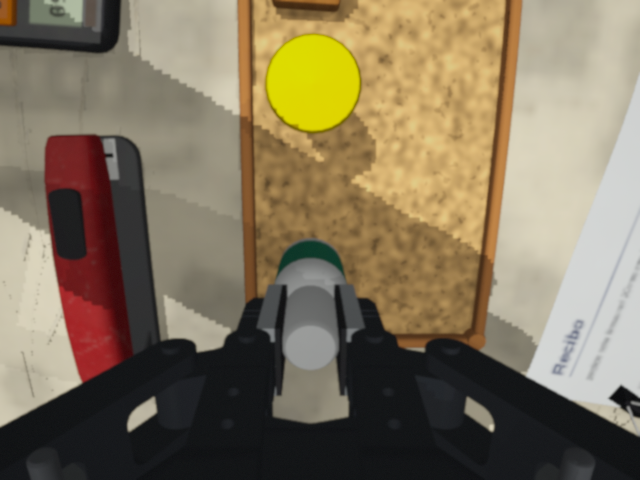

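Bottle is over its spot, with the glue clear at (313,83). Lowering.

Call:
carry_out(
  commands=[
    [[0.2,0,0,0,0,0,5],[0.5,0,0,0,0,0,5],[0.7,0,0,0,0,0,5],[0.85,0,0,0,0,0,5],[0.88,0,0,0,0,0,5]],
  ],
)

```text
t: 51.15
tcp_pos: [0.5278, -0.0566, 0.0508]
tool_rot: [0.488, 0.512, -0.488, 0.511]
force: [0.5, 0.4, 0.4]
finger_gap: 0.197
```

Call:
carry_out(
  commands=[
    [[0,0,0,0,0,0,5],[0,0,0,0,0,0,5],[0,0,0,0,0,0,5],[0,0,0,0,0,0,5],[0,0,0,0,0,0,5]],
  ],
)

```text
t: 51.65
tcp_pos: [0.5281, -0.0567, 0.0514]
tool_rot: [0.488, 0.512, -0.488, 0.512]
force: [0.5, -0.1, 0.1]
finger_gap: 0.201
```

Run:
```python
from h import *
plan([.5282,-.057,.049],.049)
```

```text
t 51.65 tcp [ 0.5281 -0.0567  0.0514] cur yaw 0.047 gap 17.2 q [-0.32  0.69  1.8  -0.    0.65 -0.36] F [ 0.5 -0.1  0.1]
shift [0.1  0.   0.01] mm 2 turn [-0.02  0.   -0.  ] to yaw 0.049
```

Call:
carry_out(
  commands=[
    [[0.05,0,0,0,0,0,5],[0.09,0,0,0,0,0,5],[0.09,0,0,0,0,0,5],[0.09,0,0,0,0,0,14],[0.09,0,0,0,0,0,22]],
  ],
)

```text
t: 52.15
tcp_pos: [0.528, -0.0567, 0.0489]
tool_rot: [0.488, 0.512, -0.488, 0.512]
force: [0.2, 1.4, -0.7]
finger_gap: 0.261
```

Call:
carry_out(
  commands=[
    [[0,0,0,0,0,0,34],[0,0,0,0,0,0,42],[-0.3,0,0,0,0,0,45],[-1.1,0,0,0,0,0,45],[-2.3,0,0,0,0,0,45]],
  ],
)

```text
t: 52.65
tcp_pos: [0.5268, -0.0564, 0.1062]
tool_rot: [0.487, 0.513, -0.489, 0.51]
force: [0.6, -0.1, 0.7]
finger_gap: 0.53
```

Call:
carry_out(
  commands=[
    [[-1.3,0,0,0,0,0,45],[-2.6,0,0,0,0,0,45],[-3.6,0,1,0,0,0,45],[-4,0,2.4,0,0,0,45],[-4,0,4,0,0,0,45]],
  ],
)

```text
t: 53.15
tcp_pos: [0.5338, -0.1572, 0.2095]
tool_rot: [0.488, 0.51, -0.487, 0.514]
force: [0.3, -0.9, 0.1]
finger_gap: 0.528
```

Call:
carry_out(
  commands=[
    [[0,-0.4,1.4,0,0,0,45],[0,-0.8,2.8,0,0,0,45],[0,-1.2,4.2,0,0,0,45],[0,-1.5,5.2,0,0,0,45],[0,-1.6,5.6,0,0,0,45]],
  ],
)

```text
t: 53.65
tcp_pos: [0.4988, -0.3008, 0.207]
tool_rot: [0.489, 0.511, -0.489, 0.511]
force: [0.2, 1.4, 0.0]
finger_gap: 0.531
```

Run:
```python
from h import *
import pickle
T0,S0=pickle.load(open("s0.pkl","rb"))
T=manip.snapshot("top");S=manip.snapshot("scene")
print(manip.sense()["tcp_pos"],manip.sense()["force"])
def both(a,b,u,v,w,h,k,n):
    x=np.vstack([q["image"][v:v+h,u:u+w,::-1] for q in(a,b)]); cv2.imwrite("pics/"+n,cv2.resize(x,None,fx=k,fy=k,interpolation=cv2.INTER_CUBIC))
both(T0,T,140,195,260,110,2.6,"t_cmp.png")
both(S0,S,180,170,220,150,1.9,"s_cmp.png")
g0=cv2.cvtColor(T0["image"],cv2.COLOR_RGB2GRAY).astype(int)
for n,(u,v,w,h) in dict(stamp=(272,238,36,32),glue=(306,232,26,30),bottle=(342,234,28,28),stapler=(322,280,82,34),pad=(152,240,52,52)).items():
    best=[]
    for q,ref in((T,T0),):
        t=ref["image"][v:v+h,u:u+w]; s=q["image"][v-8:v+h+8,u-8:u+w+8]
        r=cv2.matchTemplate(cv2.resize(s,None,fx=4,fy=4),cv2.resize(t,None,fx=4,fy=4),cv2.TM_CCOEFF_NORMED); _,m,_,l=cv2.minMaxLoc(r); print(n,"top shift px",np.array(l)/4-8,round(m,3))
```

```text
[ 0.49914224 -0.29930648  0.20673067] [-0.50646253  0.17375295 -0.01884125]
stamp top shift px [-0.25  0.  ] 0.954
glue top shift px [0.25 0.75] 0.742
bottle top shift px [-8. -8.] 0.033
stapler top shift px [ 6.25 -8.  ] 0.058
pad top shift px [0. 0.] 0.626
```

View pics/t_cmp.png

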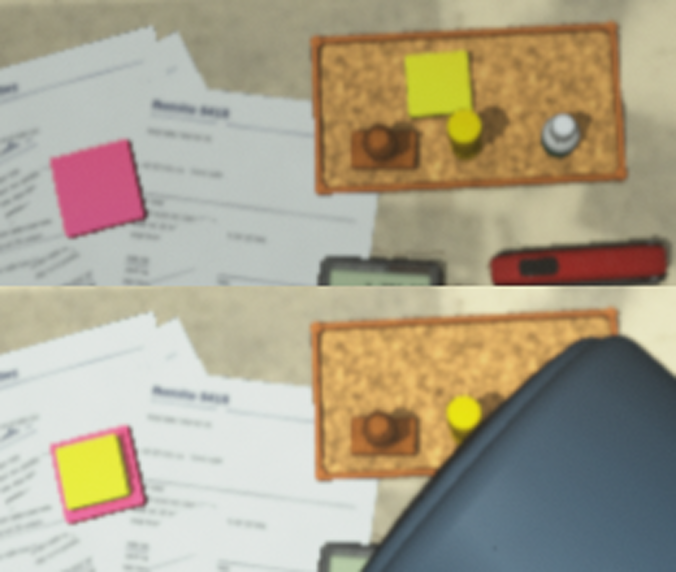

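View pics/s_cmp.png

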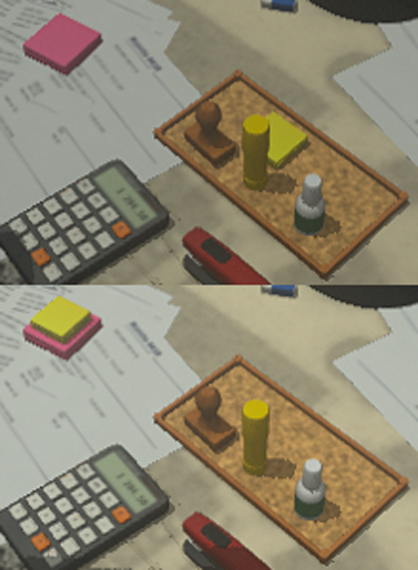

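Run:
```python
from h import *
import pickle
T0,S0=pickle.load(open("s0.pkl","rb")); S=manip.snapshot("scene")
for n,(u,v,w,h) in dict(stamp=(276,220,32,38),glue=(305,228,20,44),bottle=(332,260,24,36),stapler=(274,288,70,68)).items():
    t=S0["image"][v:v+h,u:u+w]; s=S["image"][v-8:v+h+8,u-8:u+w+8]
    r=cv2.matchTemplate(cv2.resize(s,None,fx=4,fy=4),cv2.resize(t,None,fx=4,fy=4),cv2.TM_CCOEFF_NORMED); _,m,_,l=cv2.minMaxLoc(r); print(n,np.array(l)/4-8,round(m,3))
print(manip.sign_off())
```

```text
stamp [0. 0.] 0.994
glue [-0.25  0.  ] 0.902
bottle [0. 0.] 0.993
stapler [0.25 0.25] 0.829
the job is handed in; nothing more can be done
None
```

I moved the bottle, glue stick and stamp onto the side tray and laid the small notes on the larger pad. I then put the stamp, glue and bottle back on their original spots and handed the job in at about 54 s of the 144 s.

**Three standing things:** in the scene camera, stamp, glue, bottle and stapler all matched their starting images within 0.25 px. In the top view the stamp was within 0.25 px and the glue within about 0.8 px (under 2 mm). All three looked upright.

**Notes on the pad:** with the three still on the tray, the top view put the notes' centre about 1 mm from the pad's centre, sides parallel. The pad showed no measurable shift.

**Checks that failed or disagreed:**
- In the final top view the arm hid the bottle and stapler, so those two matches failed; I relied on the scene camera for them.
- The top and scene cameras disagree by about 3 mm in x, and the wrist camera put the pad about 4 mm off the first top estimate. I averaged the estimates for the pad. The three things went back to the gripper positions recorded at pickup, so calibration hardly affects them.

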